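Load a gauge into the guarded proof-test dock

TASK

Get the black-cased gauge ready for its pressure proof test: lift the clear guard of the test dock right up so that it stays open, slide the gauge along the bench, face up and without picking it up, until its brass stem is fully home in the dock's port, then lower the guard gently (do not let it drop) until it is fully closed over the gauge, and let go. Leave the white gauge, the round tin and the blue tape roll where they are.

Things in the scene. Friction and masses are not known exactly. Their poses are not given: they have to be found in the camera images.
- gauge_mid (a point): centre of the black-cased dial gauge's round case, face up on the bench, about 0.24 kg; case 66 mm across, 21 mm high, this point 10.5 mm above the bench. Its x axis points away from the brass stem, which runs out along -x to 53 mm from here (10 mm wide, 4 to 14 mm above the bench). The back of the case, where it can be pushed, is 32 mm away along +x
- dock_seat (a point): where the middle of the gauge's case rests when its stem is home (10.5 mm above the bench). x is level and points the way the gauge slides in, z up; the seated gauge's own x axis is opposite to it (stem first). The dock is fixed and has no floor: the gauge slides on the bench top until the stem tip meets the end of the port, within 2 mm of this seat
- dock_mouth (a point): middle of the mouth between the dock's two steel guide rails, 38 mm before the seat, 6 mm above the bench; same axes as the seat. The rails are 12 mm high, flared: 102 mm apart (inside) here, narrowing over the next 34 mm to 71 mm, a sliding fit for the case with 1 to 3 mm at each side
- dock_port (a point): middle of the port's opening in the front face of the port block, 36 mm beyond the seat, 9 mm above the bench; same axes. The slot is 37 mm wide here, tapers to 18 mm, and has a roof 22 mm above the bench, so the stem must go in level
- guard_bar (a point): middle of the guard's red pull bar, a round bar 12 mm thick and 112 mm long (104 mm free between the two arms that carry it) along this point's y axis. It stands 38 mm out from the guard's mouth wall, 50 mm above the bench when the guard is closed
- guard_hinge (a point): middle of the guard's hinge line, which runs along the dock's y axis at the far end of the dock, 58 mm above the bench; the bar goes round it in an arc of 172 mm radius
- guard (a joint): angle of the clear hinged guard (hood 128 x 128 mm, 66 mm high, open underneath, 0.4 kg): 0 closed, 2.1 rad fully open, the bar end swinging up and over the hinge. Opened to 1.9 or more it stays up; below 1.5 it falls shut if let go (hinge friction 0.05 N m). Its mouth wall comes down 43 mm behind the seat, to 3 mm above the bench: it clears a gauge that is home and lands on one that is not
- white_gauge: bystander: white-cased dial gauge of the same size lying on the bench; origin under it
- tin: bystander: round tin, 70 mm across, 26 mm high; origin in the middle of its underside
- ptfe: bystander: roll of thread tape on a blue spool, 52 mm across, 13 mm high, lying flat; origin in the middle of its underside

How it is judged:
On the way, in this order (a step that is already met when the one before it is completed fails the run):
1. the guard is lifted open (1.5 rad or more) with the gauge still outside the dock (value of joint guard above 1.5 rad and x of gauge_mid in the frame of dock_seat below -0.06 m), for 0.2 s.
2. with the guard still open, the gauge is slid home: stem ahead, no more than 5 mm short of its seat and within 7 mm of it in all (value of joint guard above 1 rad and x of gauge_mid in the frame of dock_seat above -0.005 m and horizontal distance between gauge_mid and dock_seat below 0.007 m and angle between the x axis of gauge_mid and the x axis of dock_seat, either way round below 0.12 rad), for 0.2 s.
At the end, for the whole second after the job is handed in: The guard is fully closed (under 0.03 rad) and at rest, and the black-cased gauge lies flat and face up under it, no more than 5 mm short of its seat and within 7 mm of it in all, its stem in the port and in line with the dock within 0.12 rad (value of joint guard below 0.03 rad and x of gauge_mid in the frame of dock_seat above -0.005 m and horizontal distance between gauge_mid and dock_seat below 0.007 m and angle between the x axis of gauge_mid and the x axis of dock_seat, either way round below 0.12 rad and angle between gauge_mid's own z axis and vertical below 0.1 rad and velocity of joint guard between -0.05 and 0.05 rad/s); the robot touches nothing.
It fails at once if the gauge is picked up (its middle over 20 mm above where it lay) or tipped by more than 0.4 rad (height (world z) of gauge_mid above 0.0305 m or angle between gauge_mid's own z axis and vertical above 0.4 rad).
It fails at once if the guard is dropped: it comes down faster than 2.5 rad/s (0.4 m/s at the bar) between 0.25 and 0.04 rad before it is closed (value of joint guard between 0.04 and 0.25 rad and velocity of joint guard below -2.5 rad/s).
It fails at once if a bystander is moved by more than 20 mm (distance of any of white_gauge, tin, ptfe from where it was at the start of the episode above 0.02 m).
It also fails if it takes over 72 s, if anything falls off the work surface, if the arm or the gripper's body presses on something with over 40 N, if the wrist force passes 120 N, or if a joint passes its speed limit or range.

ROBOT

A 7-joint arm with a two-finger parallel gripper is mounted at the origin on a cart in front of the work surface, level with it; the furniture and walls round the work are solid. World frame = base frame: x ahead of the robot, y to its left, z up, the work surface at z = 0. Lengths are in m, angles in rad, forces in N, time in s.
With the tool pointing down it reaches from about 0.4 to 0.85 m from the base axis. Payload 4.5 kg.
Tool frame: the origin (TCP) lies midway between the tips of the shut fingers; the grasp point (between the pads) lies 19 mm behind it; z points along the fingers, y is the direction in which the jaws open and shut (so a half turn about z gives the same grasp; the last joint's range is limited). The gripper opens to 88 mm and grips with 3 to 60 N. Pads are 18 mm wide; open, the fingers measure 123 mm over their backs; the gripper's body (75 mm by 187 mm) begins 45 mm behind the grasp point.
Start: joints at [-1.231, 0.689, -0.195, 1.565, 0.157, 0.902, -0.215], TCP at [0.188, 0.596, 0.206] pointing down, gripper open.
Joint ranges: [-3.01, 3.01], [-0.46, 2.08], [-1.47, 1.51], [0.13, 2.56], [-1, 4.14], [0.04, 2.09], [-2.66, 2.66]. Speed limits (rad/s): [2.57, 2.57, 3.14, 3.14, 3.14, 3.14, 3.14].

INTERFACE

Orientations are given as a unit quaternion [x, y, z, w].
In Python, from plant import get_state, snapshot, finish_job, regions_of gives the robot as it stands.
- The arm moves only by the tool send_rows, never from a script. Its argument "series" is a list of rows, each an object of numbers: "grip": the opening, from 0 (shut) to 1 (fully open); "dx", "dy", "dz": the shift along the tool's x, y, z in mm; "turn": the turn about the tool's z in rad. A call has 1 to 20 rows; each row shifts and turns the commanded pose from where the row before left it, along the tool's axes as they then stand; what a row does not reach is not made up. A row lasts 1/10 s, in which the tool goes at most 50 mm and 8.59 degrees, less where a joint would pass 70% of its speed; a pose out of reach is approached as far as the arm can. A call is refused whole if a number of a shift passes 50 or a number of a turn 0.15, either way. A call with a gripper value outside its range is refused whole. The fingers move at their own pace and stop on an object; "force" is the grip in N (left out, the last holds). Time passes only in rows, so rows that do not move let the fingers close. It gives the time, the measured TCP pose, the force and the opening at its end, in the units of the state.
- get_state(): the state, without advancing time (a new reading comes with each control period).
- snapshot(name): name is "scene" or "top"; returns a dict with "img" (480x640x3 uint8, red, green, blue), "depth" (480x640 float32, m along the optical axis (not along the pixel's ray), 0 where there is no reading), "fov_y" (degrees; the focal length in pixels is half the picture's height over the tangent of half this angle, whatever the lens; pixels are square), "cx", "cy" (the principal point, pixels), "k1" (the pictures are not rectified: a ray, as slopes to the right and down, at radius r is drawn at 1 + k1 r^2 times it, then the intrinsics apply), "R" (3x3) and "t" (3): a world point X has camera coordinates R X + t. Camera axes: x right, y down, z forward; pixel columns grow to the right and rows downward; lengths in m; the calibration is good to about 2 mm. A picture is of the moment at which its call begins.
- finish_job(): hands the job in, once; it reports no verdict.
Trained networks look in a picture, given as the dict that the camera call returned (one of the last four; its "shot" number tells which), for a name from the list of things; names that differ only in an ending like _2 or _b are one class to them, and where a whole thing is asked for, a point or a joint stands for the part that bears it (a point fixed in the world has none). Each returns a list of dicts, best first, with "score" (0 to 1); they miss things now and then, are a little off and sometimes report something else, mostly with a low value. They report only what shows in the picture. A call takes as long as a camera call.
- regions_of(picture, target): "pixels" (480x640 bool, what is visible of it) and "extent" ([left, top, right, bottom] in pixels, round what is visible of it).
The state is a dict: "clock": time; "q": joint angles; "qd": joint speeds; "joint_torque": joint torques, N m; "tool_pos": TCP position; "eef_rot": TCP orientation; "contact_force": force on the tool from outside, world axes, zero at the start; "moment": the same for the moment, N m; "opening": opening from 0.0 (shut) to 1.0 (fully open).
Only numpy, scipy, OpenCV 4.12 (cv2) and the standard library are available. Lean on these libraries where they do the work, as an engineer would, in place of code of your own. Each camera call takes 0.05 s, during which the arm holds its last target.

## Working session

There is one attempt and no reset: what is moved stays moved. The work goes in short steps, Python scripts to look and compute and a tool call to move; the robot and the scene stay as the last step left them, time stands still between calls to the robot, and variables do not carry over. Pictures are saved under pics/ and viewed, and the job is handed in when it is done.

Besides the shell and the picture viewer there is one more tool, called as name(argument=value, ...) on one line, values as JSON. send_rows: Moves the arm, as the interface text tells. Its arguments: {"type":"object","properties":{"series":{"type":"array","items":{"type":"object","properties":{"grip":{"type":"number"},"dx":{"type":"number"},"dy":{"type":"number"},"dz":{"type":"number"},"turn":{"type":"number"}}}},"force":{"type":"number"}},"required":["series"]}

```bash
ls; mkdir -p pics; cat > h.py <<'E'
import numpy as np, cv2
from plant import *
def save(p,name): cv2.imwrite('pics/'+name,cv2.cvtColor(p['img'],cv2.COLOR_RGB2BGR))
def K(p):
    f=240/np.tan(np.radians(p['fov_y'])/2); return f
def rays(p,uv):
    uv=np.atleast_2d(np.asarray(uv,float)); f=K(p)
    d=(uv-[p['cx'],p['cy']])/f
    u=d.copy()
    for _ in range(30): u=d/(1+p['k1']*(u**2).sum(1,keepdims=True))
    return np.c_[u,np.ones(len(u))]
def world(p,uv,z=None):
    r=rays(p,uv); R=np.array(p['R']);t=np.array(p['t'])
    if z is None:
        q=np.round(np.atleast_2d(uv)).astype(int); dep=p['depth'][q[:,1],q[:,0]]
        return (r*dep[:,None]-t)@R
    c=-R.T@t; d=r@R
    s=(z-c[2])/d[:,2]; return c+d*s[:,None]
def proj(p,X):
    X=np.atleast_2d(X); c=X@np.array(p['R']).T+np.array(p['t']); u=c[:,:2]/c[:,2:]
    u=u*(1+p['k1']*(u**2).sum(1,keepdims=True)); return u*K(p)+[p['cx'],p['cy']]
E
python3 - <<'E'
from h import *
print(get_state())
for n in ['scene','top']:
    p=snapshot(n); save(p,n+'0.png'); print(n,p['fov_y'],p['k1'],p['R'],p['t'])
    for t in ['gauge_mid','guard_bar','guard','white_gauge','tin','ptfe']:
        for r in regions_of(p,t)[:2]: print(t,r['score'],r['extent'],r['pixels'].sum())
E
```

```text
pics
{'clock': 0.0, 'q': array([-1.23119066,  0.68997776, -0.19448298,  1.56634251,  0.15732138,
        0.90250106, -0.21511369]), 'qd': array([-1.95185818e-04, -1.11161808e-03, -8.12470882e-05,  9.97716314e-04,
       -1.02433970e-03, -1.61759938e-03,  6.95756102e-04]), 'joint_torque': array([ 2.76004748e-04, -5.27569020e+01, -1.26656301e+00, -1.53423142e+01,
       -5.25534817e-02,  6.64742023e-03,  1.70586109e-04]), 'tool_pos': array([0.18802971, 0.5953197 , 0.2054136 ]), 'eef_rot': array([ 1.52278088e-01,  9.88337260e-01, -9.16873007e-04, -5.49981208e-05]), 'contact_force': array([ 1.03837415, -0.07943086, -0.3323554 ]), 'moment': array([ 0.00903083, -0.00336791,  0.00426172]), 'opening': 0.9996486755018557}
scene 43.46691284372788 -0.19881200599905663 [[ 0.73239938 -0.68069356 -0.01572964]
 [-0.49467698 -0.5160946  -0.6992432 ]
 [ 0.46785236  0.51990638 -0.7147108 ]] [-0.32135098  0.40545482  0.73024041]
gauge_mid 0.68 [190.1, 199.6, 232.2, 233.0] 860
gauge_mid 0.49 [418.6, 311.2, 452.8, 339.5] 638
guard_bar 0.96 [230.3, 220.5, 354.5, 321.1] 6616
guard 0.59 [230.1, 218.9, 354.7, 323.3] 6612
guard 0.5 [232.6, 219.3, 363.7, 334.2] 8270
white_gauge 0.84 [343.6, 216.5, 383.5, 249.9] 961
tin 0.94 [392.6, 250.3, 429.9, 285.6] 1257
tin 0.73 [233.3, 218.8, 358.0, 336.0] 8133
ptfe 0.74 [418.5, 312.9, 449.6, 337.8] 538
top 55.08177778041715 0.0312594122612769 [[-0.06155865 -0.99808441  0.00616783]
 [-0.97691239  0.05898392 -0.20533651]
 [ 0.20457936 -0.01866567 -0.978672  ]] [0.16569839 0.54810005 0.7995287 ]
gauge_mid 0.62 [174.5, 261.7, 218.1, 298.7] 1085
gauge_mid 0.57 [359.0, 158.5, 394.5, 195.3] 1021
guard_bar 0.64 [262.9, 220.3, 369.4, 298.9] 5806
guard 0.7 [258.4, 219.1, 365.6, 301.8] 5907
white_gauge 0.81 [295.3, 164.6, 329.2, 201.8] 932
white_gauge 0.33 [261.6, 222.4, 368.8, 300.5] 5899
tin 0.66 [358.4, 156.7, 392.0, 195.0] 1028
ptfe 0.83 [416.6, 193.7, 444.9, 221.6] 448
```

View pics/scene0.png

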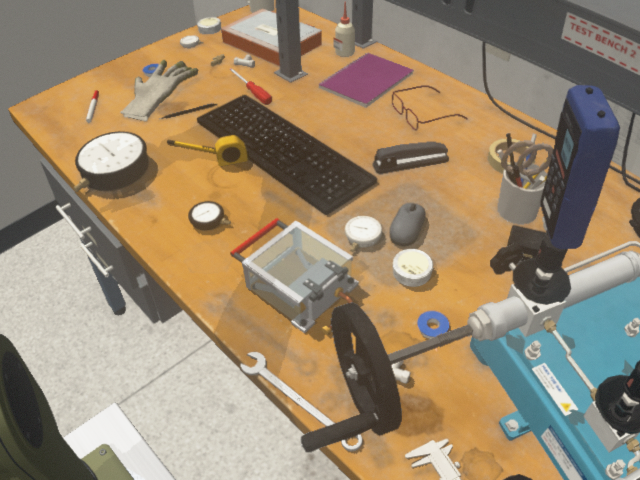

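View pics/top0.png

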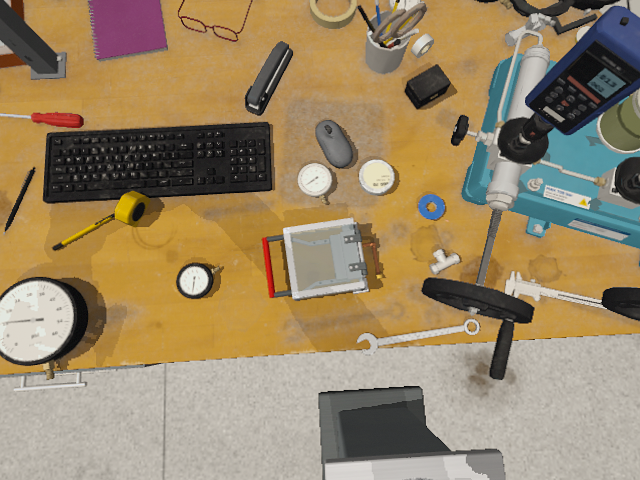

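```bash
python3 - <<'E'
from h import *
for n,b in [('scene',(170,180,300,170)),('top',(150,140,310,190))]:
    p=snapshot(n); np.savez(n+'.npz',**{k:np.array(v) for k,v in p.items()})
    x,y,w,h=b
    c=p['img'][y:y+h,x:x+w]; c=cv2.resize(c,None,fx=2.58,fy=2.58,interpolation=cv2.INTER_CUBIC)
    cv2.imwrite(f'pics/{n}0z.png',c[:,:,::-1])
    print(p['cx'],p['cy'])
E
```

```text
324.14720798705815 238.80532414836185
325.81362532926386 232.67539935207952
```

View pics/scene0z.png

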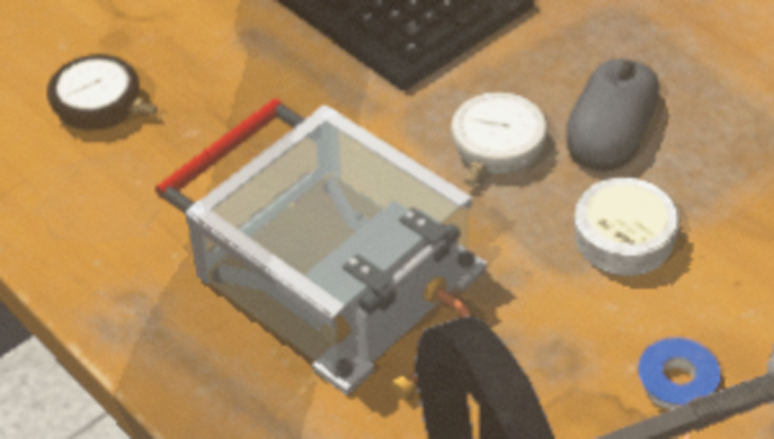

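View pics/top0z.png

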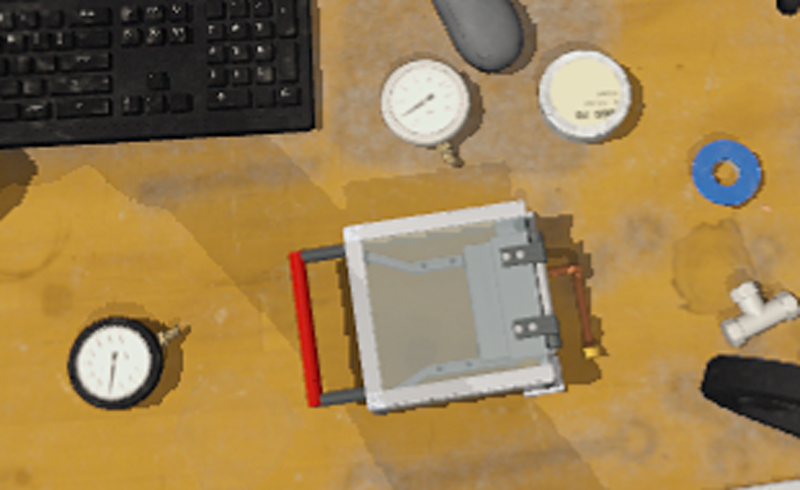

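The scene picture shows the black gauge at (207,216) and the guard with its red bar from (235,255) to (278,222). In the top picture the gauge is at (195,280), stem to the right, and the bar runs from (266,238) to (272,296). The hinge is at about x=365. The white gauge, tin and tape lie above and to the right. Next I measure the poses.

```bash
cat > m.py <<'E'
from h import *
for n in ['scene','top']:
    p=np.load(n+'.npz'); p={k:p[k] for k in p}
    print(n,'cam',-p['R'].T@p['t'],'TCP px',proj(p,[0.188,0.596,0.206]), 'base',proj(p,[0,0,0]))
    img=p['img'].astype(int); r,g,b=img[...,0],img[...,1],img[...,2]
    # red bar
    box=(slice(215,275),slice(225,290)) if n=='scene' else (slice(230,302),slice(255,282))
    m=np.zeros(r.shape,bool); m[box]=((r>130)&(g<60)&(b<60))[box]
    vs,us=np.nonzero(m); uv=np.c_[us,vs]
    W=world(p,uv,0.050+0.003); W2=world(p,uv)
    c=W[:,:2].mean(0); u,s,vt=np.linalg.svd(W[:,:2]-c); a=vt[0]; pr=(W[:,:2]-c)@a
    print('bar z-plane',c,'dir',a,'len',np.ptp(pr),'n',len(us),'mid',c+a*(pr.max()+pr.min())/2,'depth mean',np.median(W2,0))
    # gauge: white face
    x,y=(207,214) if n=='scene' else (195,280)
    m=np.zeros(r.shape,np.uint8); bb=(slice(y-22,y+22),slice(x-24,x+24))
    d=p['depth']
    m[bb]=((np.minimum(r,b)>120))[bb]
    nl,l,st,ce=cv2.connectedComponentsWithStats(m); k=1+st[1:,4].argmax()
    vs,us=np.nonzero(cv2.morphologyEx((l==k).astype(np.uint8),cv2.MORPH_CLOSE,np.ones((9,9))))
    W=world(p,np.c_[us,vs],0.019); print('face',W[:,:2].mean(0),np.ptp(W,axis=0),'depth z',np.median(world(p,np.c_[us,vs]),0))
    dk=np.zeros(r.shape,bool); dk[bb]=(img.max(2)<70)[bb]
    vs,us=np.nonzero(dk); print('dark',us.min(),us.max(),vs.min(),vs.max())
E
python3 m.py
```

```text
scene cam [ 0.09428172 -0.38914515  0.8003675 ] TCP px [[-11.75385119 159.91310443]] base [[ 85.63884768 539.73599122]]
bar z-plane [0.52693427 0.24241323] dir [1. 0.] len 0.0 n 1 mid [0.52693427 0.24241323] depth mean [0.52650223 0.24178257 0.05374631]
face [0.48976071 0.38990189] [5.41127000e-02 5.50516472e-02 2.22044605e-16] depth z [0.48870287 0.38798528 0.02116055]Traceback (most recent call last):
  File "m.py", line 22, in <module>
    vs,us=np.nonzero(dk); print('dark',us.min(),us.max(),vs.min(),vs.max())
                                       ~~~~~~^^
    return umr_minimum(a, axis, None, out, keepdims, initial, where)
ValueError: zero-size array to reduction operation minimum which has no identity
```

```bash
sed -i 's/(r>130)&(g<60)&(b<60)/(r>110)\&(r>2.2*g)\&(r>2.2*b)\&(g<80)/; s/img.max(2)<70/img.max(2)<90/' m.py
cat >> m.py <<'E'
    # stem: points between 0.036 and 0.055 m from center not bench: brass yellow vs wood; rectified plan
    cx0=np.array([0.4885,0.389])
    N=400; s=0.0004
    gx,gy=np.meshgrid(np.arange(N),np.arange(N))
    X=np.stack([cx0[0]+(N/2-gy)*s, cx0[1]+(N/2-gx)*s, np.full(gx.shape,0.010)],-1).reshape(-1,3)
    uv=proj(p,X).astype(np.float32).reshape(N,N,2)
    o=cv2.remap(p['img'],uv[...,0],uv[...,1],cv2.INTER_CUBIC)
    cv2.imwrite(f'pics/{n}_g.png',cv2.resize(o,(400,400))[:,:,::-1])
    cd=np.array([0.5,0.17]); s=0.001
    for z in [0.0,0.07]:
        X=np.stack([cd[0]+(N/2-gy)*s, cd[1]+(N/2-gx)*s, np.full(gx.shape,z)],-1).reshape(-1,3)
        uv=proj(p,X).astype(np.float32).reshape(N,N,2)
        o=cv2.remap(p['img'],uv[...,0],uv[...,1],cv2.INTER_CUBIC)
        cv2.imwrite(f'pics/{n}_d{int(z*1000)}.png',o[:,:,::-1])
E
python3 m.py; cd pics; python3 -c "
import cv2,numpy as np
r=lambda f:cv2.imread(f)
cv2.imwrite('gg.png',np.hstack([r('scene_g.png'),r('top_g.png')]))
a=np.hstack([r('scene_d0.png'),r('top_d0.png')]);cv2.imwrite('dd0.png',a)
a=np.hstack([r('scene_d70.png'),r('top_d70.png')]);cv2.imwrite('dd70.png',a)"
```

```text
scene cam [ 0.09428172 -0.38914515  0.8003675 ] TCP px [[-11.75385119 159.91310443]] base [[ 85.63884768 539.73599122]]
bar z-plane [0.50130688 0.24348503] dir [-0.99606962 -0.08857381] len 0.11022055061051683 n 171 mid [0.50140981 0.24349418] depth mean [0.49973809 0.24078721 0.0560059 ]
face [0.48976071 0.38990189] [5.41127000e-02 5.50516472e-02 2.22044605e-16] depth z [0.48870287 0.38798528 0.02116055]
dark 190 223 207 229
top cam [0.38207883 0.14797563 0.8939993 ] TCP px [[ -5.95806417 502.4153776 ]] base [[422.72399737 553.23723279]]
bar z-plane [0.50089642 0.24193919] dir [-0.99562021 -0.09349011] len 0.11187332262966777 n 335 mid [0.50063791 0.24191492] depth mean [0.50117919 0.24153655 0.05533451]
face [0.48834335 0.38670515] [5.33132753e-02 5.26005235e-02 1.11022302e-16] depth z [0.48789902 0.38564927 0.02117067]
dark 176 214 263 298
```

View pics/gg.png

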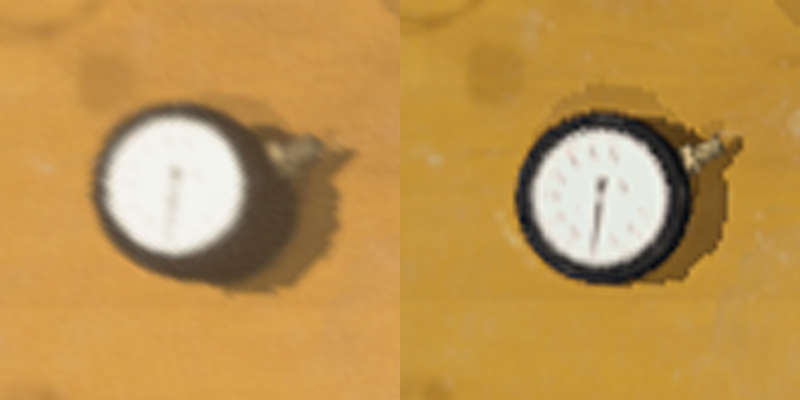

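View pics/dd0.png

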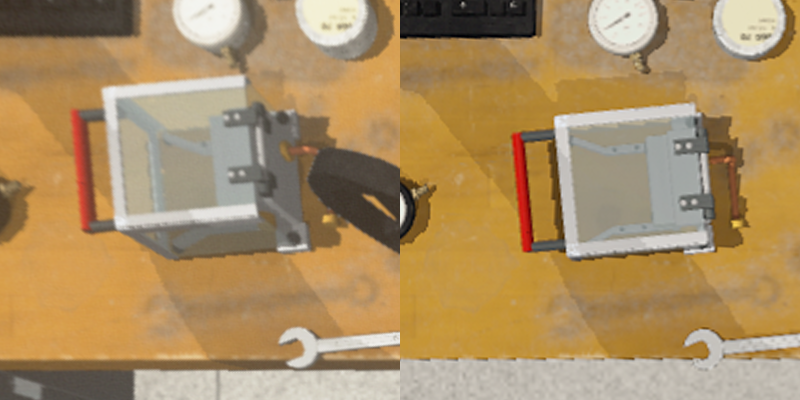

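View pics/dd70.png

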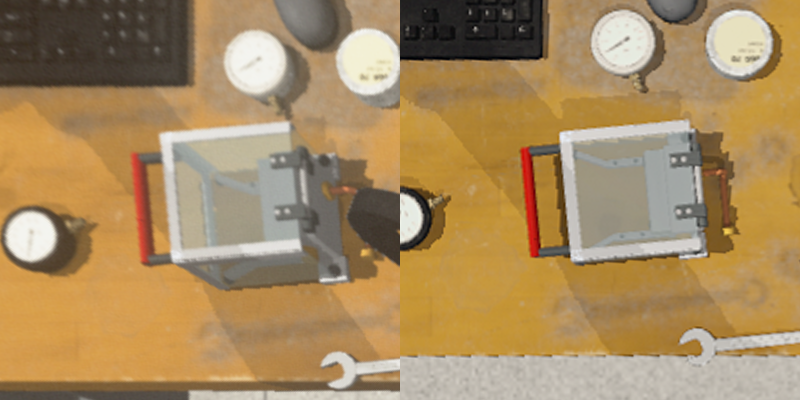

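Bar and gauge agree in both cameras to about 2–3 mm: bar centre (0.501, 0.2425, 0.05) and gauge (0.4885, 0.387). The stem is about 0.32 rad off the dock line. Before moving I check what stands high near the arm's sweep and refine the stem angle.

```bash
python3 - <<'E'
from h import *
H={}
for n in ['scene','top']:
    p=np.load(n+'.npz'); p={k:p[k] for k in p}
    v,u=np.mgrid[0:480:2,0:640:2]; uv=np.c_[u.ravel(),v.ravel()]
    ok=p['depth'][uv[:,1],uv[:,0]]>0
    W=world(p,uv[ok])
    print(n); 
    for x0 in np.arange(0.85,0.15,-0.05):
        row=[]
        for y0 in np.arange(0.5,-0.4,-0.05):
            s=(W[:,0]>=x0)&(W[:,0]<x0+.05)&(W[:,1]>=y0)&(W[:,1]<y0+.05)
            row.append('%4d'%(1000*W[s,2].max()) if s.any() else '   .')
        print('%.2f'%x0,' '.join(row))
    print('     ',' '.join('%4.2f'%y for y in np.arange(0.5,-0.4,-0.05)))
# dock frame
a=np.array([0.9958,0.091]); a/=np.linalg.norm(a); d=np.array([a[1],-a[0]])
b=np.array([0.501,0.2425])
for k,s in [('mouth',43),('seat',81),('port',117),('hinge',171.8)]: print(k,b+d*s/1000)
E
```

```text
scene
0.85    5    5    4    4    4   50   51    3    4    2  166  163   48   46    2  125  143    .
0.80   18   16   14   15   14   46   46    3    4    4    4    4   49   45    .  141  147   95
0.75   20   20   19   19   19   19   20    4   41   38    3    4    3    3  120  144  144  120
0.70   20   20   19   18   19   21   17   22   40   39   28    4    3  140    .  174  134  105
0.65   56   49   18   18   20   21   19   24   24   28   29   28    3  127  469  464  119   95
0.60   60   59    4    4    5    4    4   23   23   20   29    9   16   30  463  468  121  119
0.55    4    5    4    4    4   55   70   70   70   70    3    3   17  127  147  132   96  157
0.50    4    5   23   24   15    3   71   70   69   72   27    4   18  129  129    3   29   72
0.45    5    4   24   25   13    4   69   72   70   71   15    4   19  128    3    5    7    2
0.40    4    5    3    4    4    3   56   71   69   69    3  188  209  209  197    8    8  177
0.35    4    3    7    5    4    4    3    3    3    9    8    8  127  209  195    2    .    .
0.30    2    3    2    3    2    2    3    3    3
[... 1193 characters left out ...]
   4
0.40    4    3    4    4    4    3   58   70   70   60    3  189  212  211  200    9    7  171
0.35    3    5    4    4    4    5    4    4    4   10    9   10  128  208  196    4    3  167
0.30    3    3    2    3    1    3    2    3    2    9    7    3    2  122  120    3    3    4
0.25 -851 -854 -852 -851 -850 -852 -852 -851 -851 -850 -850 -847 -851  121 -844 -848 -851 -850
0.20 -849 -852 -851 -849 -846 -853 -852 -850 -852 -854 -853 -851 -851 -851 -850 -849 -851 -849
      0.50 0.45 0.40 0.35 0.30 0.25 0.20 0.15 0.10 0.05 0.00 -0.05 -0.10 -0.15 -0.20 -0.25 -0.30 -0.35
mouth [0.5049132  0.19967843]
seat [0.50837137 0.16183611]
port [0.51164754 0.12598549]
hinge [0.51663459 0.07141289]
```

```bash
cat >> h.py <<'E'
from scipy.spatial.transform import Rotation as Ro
def rel(target,yaw=None):
    s=get_state(); R=Ro.from_quat(s['eef_rot']).as_matrix(); d=R.T@(np.array(target)-s['tool_pos'])*1000
    jy=np.arctan2(R[1,1],R[0,1])
    print('t',round(s['clock'],2),'pos',s['tool_pos'].round(4),'tilt',R[2,2].round(4),'jawyaw',jy.round(3),'F',s['contact_force'].round(1),'op',round(s['opening'],3),'q',s['q'].round(2))
    print('tool delta mm',d.round(1), 'turn',None if yaw is None else [round(-(((yaw+k*np.pi)-jy)),3) for k in (-1,0,1)])
E
echo
```

send_rows(series=[{"turn": -0.1, "grip": 0.27}, {"turn": -0.1}, {"turn": -0.1}, {"turn": -0.097}, {}], force=15)

```text
schema error: expected keys grip, dx, dy, dz, turn
```

```bash
python3 -c "
from h import *
rel([0.501,0.2425,0.13],1.662)"
```

```text
t 0.8 pos [0.1881 0.596  0.2063] tilt -1.0 jawyaw 1.265 F [-0.1 -0.2  0.3] op 0.999 q [-1.23  0.69 -0.19  1.57  0.16  0.9  -0.22]
tool delta mm [-404.8 -243.    76.2] turn [np.float64(2.745), np.float64(-0.397), np.float64(-3.539)]
```

send_rows(series=[{"dx": 0, "dy": 0, "dz": 0, "turn": -0.1, "grip": 0.27}, {"dx": 0, "dy": 0, "dz": 0, "turn": -0.1, "grip": 0.27}, {"dx": 0, "dy": 0, "dz": 0, "turn": -0.1, "grip": 0.27}, {"dx": 0, "dy": 0, "dz": 0, "turn": -0.097, "grip": 0.27}, {"dx": -20, "dy": -27, "dz": 0, "turn": 0, "grip": 0.27}, {"dx": -20, "dy": -27, "dz": 0, "turn": 0, "grip": 0.27}, {"dx": -20, "dy": -27, "dz": 0, "turn": 0, "grip": 0.27}, {"dx": -20, "dy": -27, "dz": 0, "turn": 0, "grip": 0.27}, {"dx": -20, "dy": -27, "dz": 0, "turn": 0, "grip": 0.27}, {"dx": -20, "dy": -27, "dz": 0, "turn": 0, "grip": 0.27}, {"dx": -20, "dy": -27, "dz": 0, "turn": 0, "grip": 0.27}, {"dx": -20, "dy": -27, "dz": 0, "turn": 0, "grip": 0.27}, {"dx": -20, "dy": -27, "dz": 0, "turn": 0, "grip": 0.27}, {"dx": -20, "dy": -27, "dz": 0, "turn": 0, "grip": 0.27}, {"dx": -20, "dy": -27, "dz": 0, "turn": 0, "grip": 0.27}, {"dx": -20, "dy": -27, "dz": 0, "turn": 0, "grip": 0.27}, {"dx": -20, "dy": -27, "dz": 0, "turn": 0, "grip": 0.27}, {"dx": -20, "dy": -27, "dz": 0, "turn": 0, "grip": 0.27}, {"dx": 0, "dy": 0, "dz": 0, "turn": 0, "grip": 0.27}], force=15)

```text
clock: 2.7
tool_pos: [0.5053, 0.2395, 0.2059]
eef_rot: [-0.041, 0.999, -0.002, 0.001]
contact_force: [1.0, -1.2, 0.1]
opening: 0.273
```

```bash
python3 -c "
from h import *
rel([0.501,0.2425,0.11],1.662)
for n in ['scene','top']: save(snapshot(n),n+'1.png')"
```

```text
t 2.7 pos [0.5053 0.2395 0.2059] tilt -1.0 jawyaw 1.653 F [ 1.  -1.2  0.1] op 0.273 q [-0.31  0.62 -0.36  1.76  0.29  0.81  0.84]
tool delta mm [ 4.3  3.7 95.9] turn [np.float64(3.132), np.float64(-0.009), np.float64(-3.151)]
```

View pics/scene1.png

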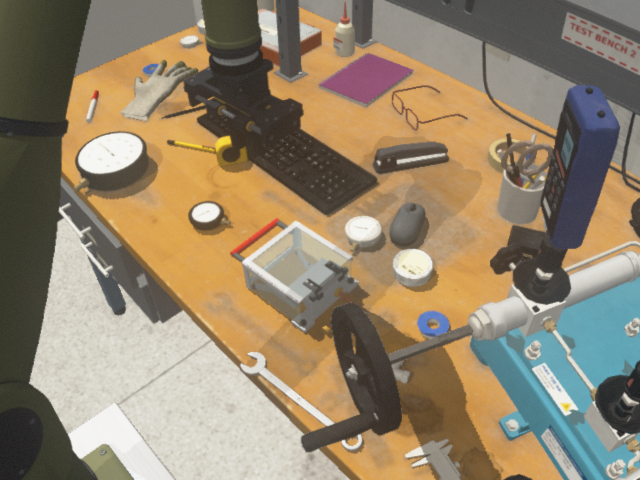

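send_rows(series=[{"dx": 2, "dy": 2, "dz": 24, "turn": -0.009, "grip": 0.27}, {"dx": 2, "dy": 2, "dz": 24, "turn": 0, "grip": 0.27}, {"dx": 0, "dy": 0, "dz": 24, "turn": 0, "grip": 0.27}, {"dx": 0, "dy": 0, "dz": 24, "turn": 0, "grip": 0.27}, {"dx": 0, "dy": 0, "dz": 0, "turn": 0, "grip": 0.27}, {"dx": 0, "dy": 0, "dz": 0, "turn": 0, "grip": 0.27}])

```text
clock: 3.4
tool_pos: [0.4963, 0.2501, 0.1106]
eef_rot: [-0.051, 0.999, 0.0, -0.0]
contact_force: [-0.7, 0.4, 0.8]
opening: 0.274
```

```bash
python3 -c "
from h import *
rel([0.501,0.2425,0.031],1.662)
for n in ['scene','top']:
  p=snapshot(n); print(proj(p,get_state()['tool_pos']))
  x,y,w,h=(170,90,250,180) if n=='scene' else (170,150,250,180)
  p['img']=cv2.resize(p['img'][y:y+h,x:x+w],None,fx=1.6*1.9,fy=1.6*1.9,interpolation=cv2.INTER_CUBIC); save(p,n+'2.png')"
```

```text
t 3.4 pos [0.4963 0.2501 0.1106] tilt -1.0 jawyaw 1.673 F [-0.7  0.4  0.8] op 0.274 q [-0.37  0.75 -0.3   1.86  0.37  0.59  0.77]
tool delta mm [-3.9 -8.1 79.6] turn [np.float64(3.153), np.float64(0.011), np.float64(-3.131)]
[[247.55972004 210.81412464]]
[[259.27098624 264.26035309]]
```

View pics/scene2.png

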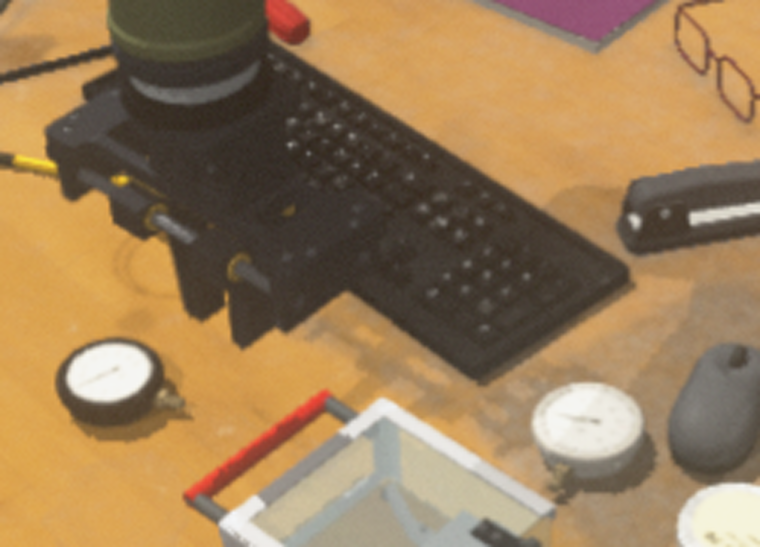

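View pics/top2.png

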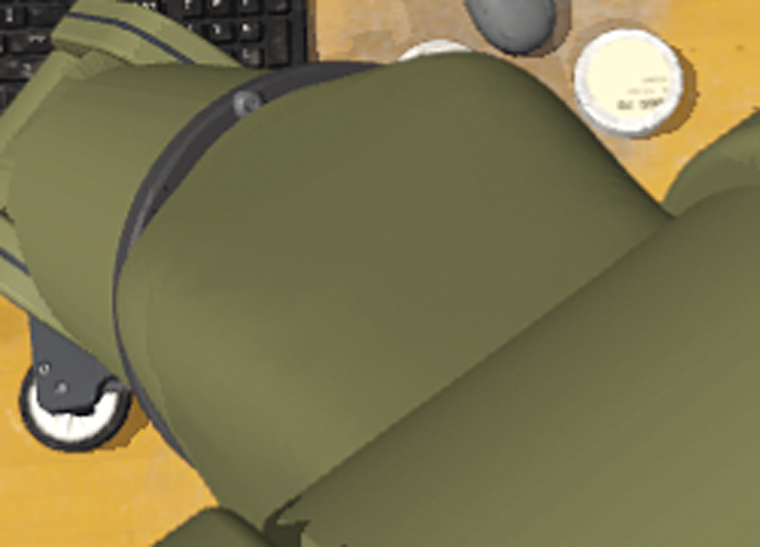

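send_rows(series=[{"dx": -4, "dy": -8, "dz": 0, "turn": 0.011, "grip": 0.27}, {"dx": 0, "dy": 0, "dz": 0, "turn": 0, "grip": 0.27}, {"dx": 0, "dy": 0, "dz": 0, "turn": 0, "grip": 0.27}, {"dx": 0, "dy": 0, "dz": 0, "turn": 0, "grip": 0.27}])

```text
clock: 3.9
tool_pos: [0.502, 0.2411, 0.1105]
eef_rot: [-0.044, 0.999, 0.0, 0.0]
contact_force: [0.1, 1.2, -0.5]
opening: 0.267
```

```bash
python3 -c "
from h import *
rel([0.501,0.2425,0.031],1.662)
p=snapshot('scene'); T=get_state()['tool_pos']
v,u=np.mgrid[150:240,200:300]; uv=np.c_[u.ravel(),v.ravel()]
W=world(p,uv); s=(W[:,2]>0.085)&(W[:,2]<0.4)&(np.hypot(*(W[:,:2]-T[:2]).T)<0.12)
o=np.argsort(W[s][:,2])[:25]; print(np.c_[W[s][o],uv[s][o]].round(4))
d=np.array([.091,-.9958])
im=p['img'].copy()
def dot(X,c):
  q=proj(p,X)[0]; cv2.circle(im,(int(round(q[0])),int(round(q[1]))),2,c,-1)
dot(T,(0,255,0)); dot(T+[0,0,.019],(0,0,255)); dot([.501,.2425,.05],(255,255,0))
p['img']=cv2.resize(im[150:300,180:400],None,fx=3.5,fy=3.5,interpolation=cv2.INTER_CUBIC); save(p,'s3.png')"
```

```text
t 3.9 pos [0.502  0.2411 0.1105] tilt -1.0 jawyaw 1.66 F [ 0.1  1.2 -0.5] op 0.267 q [-0.35  0.75 -0.3   1.86  0.37  0.59  0.78]
tool delta mm [ 0.9  1.4 79.5] turn [np.float64(3.139), np.float64(-0.002), np.float64(-3.144)]
[[5.065e-01 2.561e-01 1.417e-01 2.480e+02 1.930e+02]
 [4.931e-01 2.551e-01 1.417e-01 2.420e+02 1.970e+02]
 [5.072e-01 2.567e-01 1.431e-01 2.480e+02 1.920e+02]
 [4.917e-01 2.611e-01 1.432e-01 2.390e+02 1.950e+02]
 [5.003e-01 2.559e-01 1.434e-01 2.450e+02 1.940e+02]
 [4.964e-01 2.320e-01 1.435e-01 2.520e+02 2.020e+02]
 [4.954e-01 2.228e-01 1.435e-01 2.550e+02 2.050e+02]
 [4.974e-01 2.548e-01 1.437e-01 2.440e+02 1.950e+02]
 [4.954e-01 2.253e-01 1.441e-01 2.540e+02 2.040e+02]
 [4.962e-01 2.210e-01 1.442e-01 2.560e+02 2.050e+02]
 [4.982e-01 2.530e-01 1.444e-01 2.450e+02 1.950e+02]
 [4.897e-01 2.611e-01 1.445e-01 2.380e+02 1.950e+02]
 [4.930e-01 2.544e-01 1.445e-01 2.420e+02 1.960e+02]
 [4.954e-01 2.546e-01 1.450e-01 2.430e+02 1.950e+02]
 [5.004e-01 2.530e-01 1.451e-01 2.460e+02 1.940e+02]
 [4.918e-01 2.608e-01 1.455e-01 2.390e+02 1.940e+02]
 [4.914e-01 2.576e-01 1.456e-01 2.400e+02 1.950e+02]
 [5.028e-01 2.532e-01 1.458e-01 2.470e+02 1.930e+02]
 [5.081e-01 2.547e-01 1.460e-01 2.490e+02 1.910e+02]
 [5.093e-01 2.534e-01 1.461e-01 2.500e+02 1.910e+02]
 [4.932e-01 2.516e-01 1.461e-01 2.430e+02 1.960e+02]
 [4.922e-01 2.558e-01 1.462e-01 2.410e+02 1.950e+02]
 [4.943e-01 2.262e-01 1.464e-01 2.530e+02 2.030e+02]
 [5.039e-01 2.547e-01 1.464e-01 2.470e+02 1.920e+02]
 [4.906e-01 2.536e-01 1.464e-01 2.410e+02 1.960e+02]]
```

View pics/s3.png

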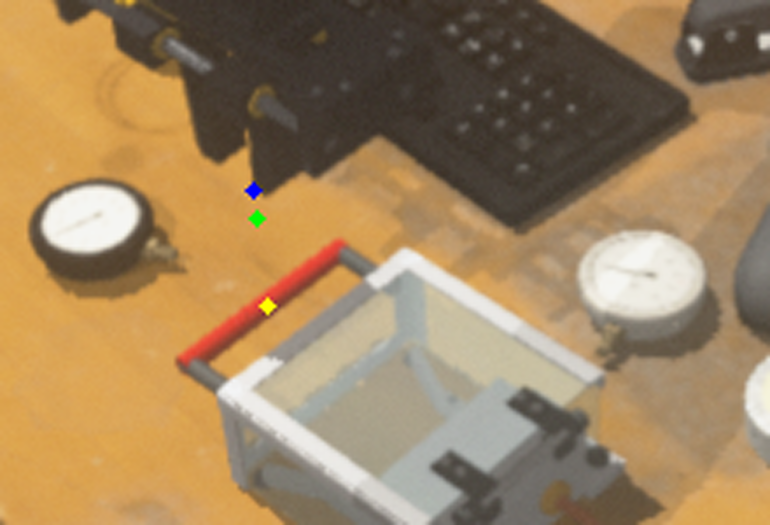

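```bash
python3 -c "
from h import *
p=snapshot('scene'); T=get_state()['tool_pos']
v,u=np.mgrid[100:240,180:330]; uv=np.c_[u.ravel(),v.ravel()]
W=world(p,uv)
a=np.array([.9958,.091]);d=np.array([.091,-.9958]);r=W[:,:2]-T[:2]
A=r@a*1000; D=r@d*1000; Z=(W[:,2]-T[2])*1000
s=(Z>-20)&(Z<200)&(abs(A)<80)&(abs(D)<130)
# min Z by D bins
for b in range(-110,111,10):
  q=s&(D>=b)&(D<b+10)
  if q.any(): print(b, 'minZ',Z[q].min().round(), 'A at min',A[q][Z[q].argmin()].round(),'n',q.sum())
im=p['img']; print(im[195:215,255])
"
```

```text
-100 minZ 121.0 A at min -32.0 n 58
-90 minZ 96.0 A at min 3.0 n 202
-80 minZ 99.0 A at min -24.0 n 257
-70 minZ 110.0 A at min -25.0 n 158
-60 minZ 109.0 A at min -24.0 n 56
-50 minZ 103.0 A at min -33.0 n 64
-40 minZ 69.0 A at min -9.0 n 125
-30 minZ 30.0 A at min -7.0 n 335
-20 minZ 32.0 A at min -8.0 n 299
-10 minZ 107.0 A at min -24.0 n 160
0 minZ 34.0 A at min -7.0 n 174
10 minZ 31.0 A at min -6.0 n 263
20 minZ 34.0 A at min -8.0 n 591
30 minZ 86.0 A at min -9.0 n 1051
40 minZ 101.0 A at min -23.0 n 460
50 minZ 107.0 A at min -24.0 n 101
60 minZ 109.0 A at min -24.0 n 161
70 minZ 100.0 A at min -33.0 n 245
80 minZ 96.0 A at min -11.0 n 604
90 minZ 121.0 A at min 34.0 n 285
[[ 71  60  51]
 [ 75  63  52]
 [ 72  59  49]
 [ 75  64  52]
 [ 72  60  49]
 [ 75  62  53]
 [ 75  62  51]
 [ 74  63  52]
 [ 77  63  51]
 [ 82  68  54]
 [113  87  58]
 [181 133  73]
 [214 160  85]
 [214 158  82]
 [215 161  85]
 [214 158  82]
 [215 158  81]
 [215 157  78]
 [215 159  79]
 [217 161  79]]
```

send_rows(series=[{"dx": 0, "dy": 1, "dz": 20, "turn": 0, "grip": 0.27}, {"dx": 0, "dy": 0, "dz": 20, "turn": 0, "grip": 0.27}, {"dx": 0, "dy": 0, "dz": 20, "turn": 0, "grip": 0.27}, {"dx": 0, "dy": 0, "dz": 10, "turn": 0, "grip": 0.27}, {"dx": 0, "dy": 0, "dz": 10, "turn": 0, "grip": 0.27}, {"dx": 0, "dy": 0, "dz": 0, "turn": 0, "grip": 0.27}, {"dx": 0, "dy": 0, "dz": 0, "turn": 0, "grip": 0.27}, {"dx": 0, "dy": 0, "dz": 0, "turn": 0, "grip": 0.27}])

```text
clock: 4.8
tool_pos: [0.5023, 0.2425, 0.0309]
eef_rot: [-0.045, 0.999, 0.0, 0.001]
contact_force: [-0.1, 0.9, -0.1]
opening: 0.27
```

```bash
cat > look.py <<'E'
from h import *
import sys
name=sys.argv[1]; x,y,w,h=map(int,sys.argv[2:6]); n=sys.argv[6] if len(sys.argv)>6 else 'scene'
p=snapshot(n); T=get_state()['tool_pos']
v,u=np.mgrid[0:480,0:640]; uv=np.c_[u.ravel(),v.ravel()]
W=world(p,uv); R=Ro.from_quat(get_state()['eef_rot']).as_matrix()
r=(W-T)@R*1000; r[:,2]*=-1
s=(p['depth'].ravel()>0)&(abs(r[:,0])<15)&(abs(r[:,1])<65)&(r[:,2]>-20)&(r[:,2]<90)&(p['img'].reshape(-1,3).max(1)<95)
for b in range(-60,60,10):
  q=s&(r[:,1]>=b)&(r[:,1]<b+10)
  if q.any(): print('toolY',b,'minH',r[q,2].min().round(),'n',q.sum(),end='; ')
rel(T)
f=min(780/w,580/h)
p['img']=cv2.resize(p['img'][y:y+h,x:x+w],None,fx=f,fy=f,interpolation=cv2.INTER_CUBIC); save(p,name)
E
python3 look.py s4.png 170 100 240 180
```

```text
toolY -30 minH 37.0 n 145; toolY -20 minH 35.0 n 33; toolY 10 minH 34.0 n 91; toolY 20 minH 35.0 n 82; t 4.85 pos [0.5022 0.2425 0.031 ] tilt -1.0 jawyaw 1.66 F [-0.4  0.9 -0.4] op 0.269 q [-0.4   0.87 -0.22  1.89  0.43  0.42  0.72]
tool delta mm [0. 0. 0.] turn None
```

View pics/s4.png

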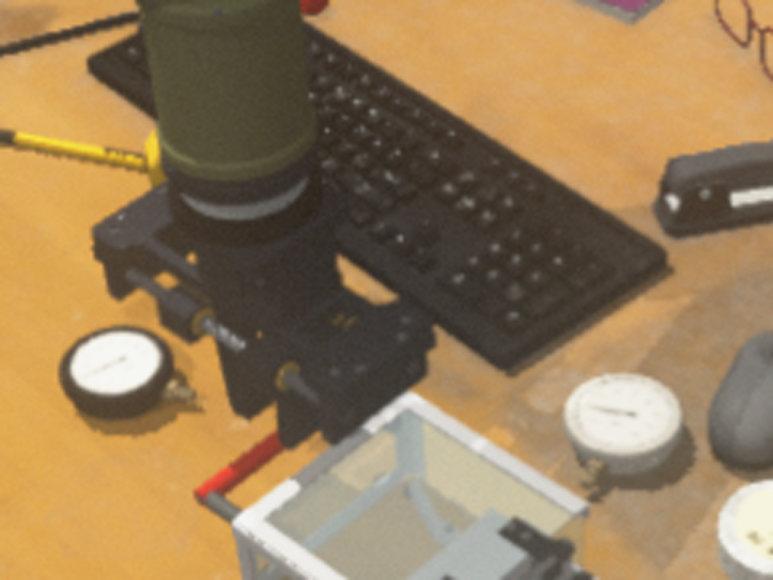

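send_rows(series=[{"dx": 0, "dy": 0, "dz": 6, "turn": 0, "grip": 0.27}, {"dx": 0, "dy": 0, "dz": 6, "turn": 0, "grip": 0.27}, {"dx": 0, "dy": 0, "dz": 6, "turn": 0, "grip": 0.27}, {"dx": 0, "dy": 0, "dz": 0, "turn": 0, "grip": 0.27}, {"dx": 0, "dy": 0, "dz": 0, "turn": 0, "grip": 0.27}])

```text
clock: 5.35
tool_pos: [0.5015, 0.2421, 0.0119]
eef_rot: [-0.045, 0.999, -0.0, -0.0]
contact_force: [0.2, -0.2, 0.4]
opening: 0.27
```

```bash
python3 look.py s5.png 210 150 110 82
```

```text
toolY -40 minH 56.0 n 1; toolY -30 minH 37.0 n 132; toolY -20 minH 35.0 n 32; toolY 0 minH 42.0 n 2; toolY 10 minH 33.0 n 91; toolY 20 minH 38.0 n 74; t 5.4 pos [0.5017 0.2422 0.0121] tilt -1.0 jawyaw 1.66 F [-0.2  0.1  0.7] op 0.272 q [-0.41  0.9  -0.2   1.9   0.44  0.38  0.71]
tool delta mm [0. 0. 0.] turn None
```

View pics/s5.png

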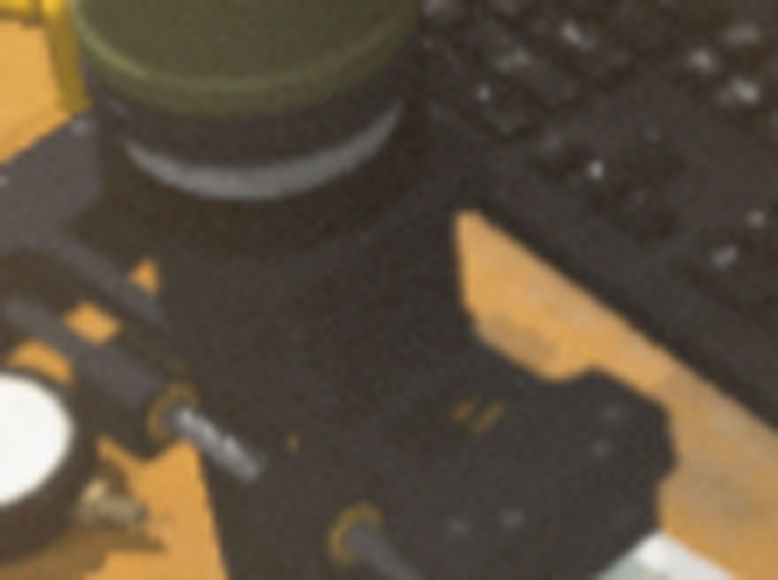

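send_rows(series=[{"dx": 0, "dy": 0, "dz": 4, "turn": 0, "grip": 0.27}, {"dx": 0, "dy": 0, "dz": 4, "turn": 0, "grip": 0.27}, {"dx": 0, "dy": 0, "dz": 3, "turn": 0, "grip": 0.27}, {"dx": 0, "dy": 0, "dz": 0, "turn": 0, "grip": 0.27}, {"dx": 0, "dy": 0, "dz": 0, "turn": 0, "grip": 0.27}])

```text
clock: 5.9
tool_pos: [0.5016, 0.2421, 0.0011]
eef_rot: [-0.045, 0.999, -0.0, -0.0]
contact_force: [0.1, -0.5, 0.2]
opening: 0.268
```

```bash
python3 look.py s6.png 200 180 130 97
```

```text
toolY -40 minH 65.0 n 2; toolY -30 minH 49.0 n 80; toolY -20 minH 36.0 n 28; toolY -10 minH 54.0 n 1; toolY 10 minH 41.0 n 55; toolY 20 minH 34.0 n 76; t 5.95 pos [0.5017 0.2422 0.0012] tilt -1.0 jawyaw 1.66 F [ 0.4 -0.1 -0.4] op 0.271 q [-0.42  0.92 -0.19  1.9   0.45  0.36  0.7 ]
tool delta mm [0. 0. 0.] turn None
```

View pics/s6.png

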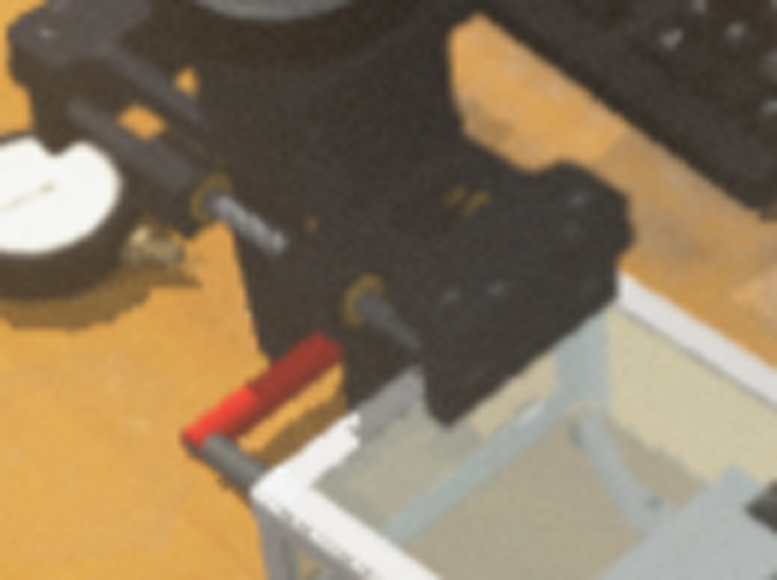

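The bar runs between the two fingers. The visible fingertips are about 32 mm above the reported TCP, so I count on a true tip height of reported z + 32 mm. Now I close the gripper.

send_rows(series=[{"dx": 0, "dy": 0, "dz": 2, "turn": 0, "grip": 0}, {"dx": 0, "dy": 0, "dz": 0, "turn": 0, "grip": 0}, {"dx": 0, "dy": 0, "dz": 0, "turn": 0, "grip": 0}, {"dx": 0, "dy": 0, "dz": 0, "turn": 0, "grip": 0}, {"dx": 0, "dy": 0, "dz": 0, "turn": 0, "grip": 0}, {"dx": 0, "dy": 0, "dz": 0, "turn": 0, "grip": 0}], force=20)

```text
clock: 6.55
tool_pos: [0.5017, 0.2418, -0.0008]
eef_rot: [-0.045, 0.999, -0.0, -0.0]
contact_force: [0.6, -2.0, -1.3]
opening: 0.121
```

```bash
python3 - <<'E'
import numpy as np
th=np.linspace(0,2.03,29)
X=-171.8*np.cos(th)-8*np.sin(th); Z=171.8*np.sin(th)-8*np.cos(th)
c=np.round(np.c_[-(X-X[0]),-(Z-Z[0])])
print(np.diff(c,axis=0).astype(int).tolist(), c[-1])
E
```

```text
[[0, -12], [-1, -13], [-1, -12], [-3, -12], [-3, -12], [-5, -12], [-5, -12], [-6, -10], [-6, -11], [-8, -10], [-8, -9], [-9, -9], [-9, -8], [-10, -8], [-11, -6], [-11, -6], [-11, -5], [-12, -5], [-12, -3], [-12, -3], [-13, -1], [-12, -1], [-12, 0], [-13, 1], [-12, 2], [-12, 3], [-12, 4], [-12, 4]] [-241. -166.]
```

send_rows(series=[{"dx": 0, "dy": 0, "dz": -12, "turn": 0, "grip": 0}, {"dx": 0, "dy": -1, "dz": -13, "turn": 0, "grip": 0}, {"dx": 0, "dy": -1, "dz": -12, "turn": 0, "grip": 0}, {"dx": 0, "dy": -3, "dz": -12, "turn": 0, "grip": 0}, {"dx": 0, "dy": -3, "dz": -12, "turn": 0, "grip": 0}, {"dx": 0, "dy": 0, "dz": 0, "turn": 0, "grip": 0}, {"dx": 0, "dy": 0, "dz": 0, "turn": 0, "grip": 0}])

```text
clock: 7.25
tool_pos: [0.5025, 0.2328, 0.0604]
eef_rot: [-0.044, 0.999, -0.001, -0.0]
contact_force: [2.3, -5.6, -4.4]
opening: 0.117
```

```bash
python3 look.py s7.png 170 100 240 180
```

```text
toolY -30 minH 53.0 n 32; toolY -20 minH 37.0 n 136; toolY -10 minH 36.0 n 30; toolY 0 minH 33.0 n 16; toolY 10 minH 47.0 n 31; toolY 20 minH 47.0 n 8; t 7.3 pos [0.5025 0.233  0.0601] tilt -1.0 jawyaw 1.659 F [ 2.2 -4.5 -3.8] op 0.121 q [-0.37  0.82 -0.25  1.89  0.41  0.48  0.75]
tool delta mm [0. 0. 0.] turn None
```

View pics/s7.png

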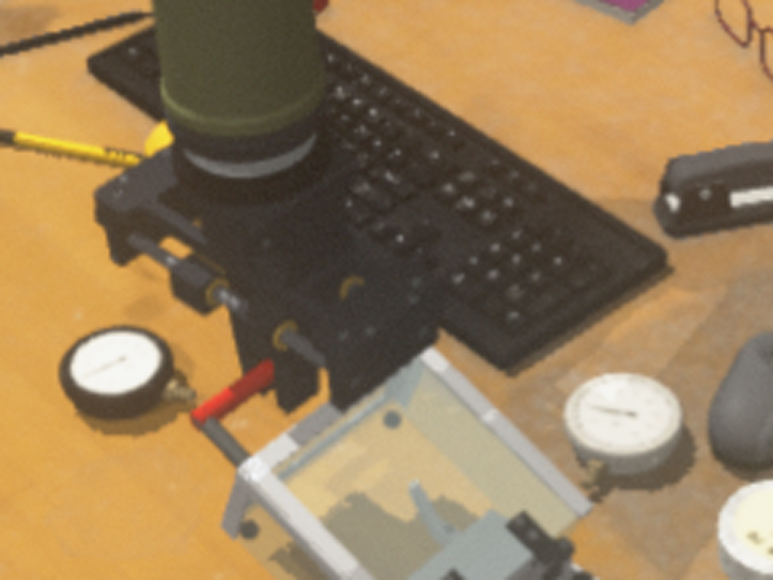

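The guard is rising with the grip. I carry on along the arc.

send_rows(series=[{"dx": 0, "dy": -5, "dz": -12, "turn": 0, "grip": 0}, {"dx": 0, "dy": -5, "dz": -12, "turn": 0, "grip": 0}, {"dx": 0, "dy": -6, "dz": -10, "turn": 0, "grip": 0}, {"dx": 0, "dy": -6, "dz": -11, "turn": 0, "grip": 0}, {"dx": 0, "dy": -8, "dz": -10, "turn": 0, "grip": 0}, {"dx": 0, "dy": -8, "dz": -9, "turn": 0, "grip": 0}, {"dx": 0, "dy": -9, "dz": -9, "turn": 0, "grip": 0}, {"dx": 0, "dy": -9, "dz": -8, "turn": 0, "grip": 0}, {"dx": 0, "dy": -10, "dz": -8, "turn": 0, "grip": 0}, {"dx": 0, "dy": 0, "dz": 0, "turn": 0, "grip": 0}, {"dx": 0, "dy": 0, "dz": 0, "turn": 0, "grip": 0}])

```text
clock: 8.4
tool_pos: [0.5086, 0.163, 0.1467]
eef_rot: [-0.043, 0.999, -0.003, -0.001]
contact_force: [6.9, -9.6, -19.8]
opening: 0.105
```

```bash
python3 look.py s8.png 170 50 300 225
```

```text
toolY -30 minH 51.0 n 54; toolY -20 minH 37.0 n 187; toolY -10 minH 32.0 n 50; toolY 0 minH 34.0 n 42; toolY 10 minH 48.0 n 66; toolY 20 minH 62.0 n 7; t 8.45 pos [0.5085 0.1632 0.1466] tilt -1.0 jawyaw 1.657 F [  7.  -10.  -19.2] op 0.108 q [-0.19  0.67 -0.34  1.89  0.36  0.64  0.9 ]
tool delta mm [0. 0. 0.] turn None
```

View pics/s8.png

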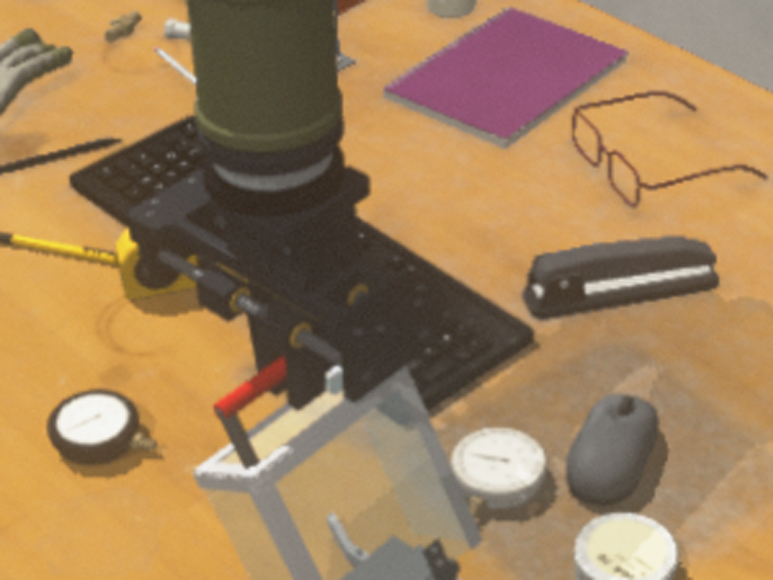

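send_rows(series=[{"dx": 0, "dy": -2, "dz": 4, "turn": 0, "grip": 0}, {"dx": 0, "dy": 0, "dz": 0, "turn": 0, "grip": 0}, {"dx": 0, "dy": -11, "dz": -6, "turn": 0, "grip": 0}, {"dx": 0, "dy": -11, "dz": -6, "turn": 0, "grip": 0}, {"dx": 0, "dy": -11, "dz": -5, "turn": 0, "grip": 0}, {"dx": 0, "dy": -12, "dz": -5, "turn": 0, "grip": 0}, {"dx": 0, "dy": -12, "dz": -3, "turn": 0, "grip": 0}, {"dx": 0, "dy": -12, "dz": -2, "turn": 0, "grip": 0}, {"dx": 0, "dy": 0, "dz": 0, "turn": 0, "grip": 0}, {"dx": 0, "dy": 0, "dz": 0, "turn": 0, "grip": 0}])

```text
clock: 9.45
tool_pos: [0.5145, 0.098, 0.1724]
eef_rot: [-0.045, 0.999, 0.0, 0.0]
contact_force: [3.3, -1.0, -12.0]
opening: 0.108
```

```bash
python3 look.py s9.png 170 50 300 225
```

```text
toolY -30 minH 53.0 n 62; toolY -20 minH 34.0 n 189; toolY -10 minH 34.0 n 52; toolY 0 minH 34.0 n 51; toolY 10 minH 46.0 n 105; toolY 20 minH 66.0 n 15; t 9.5 pos [0.5145 0.0983 0.1723] tilt -1.0 jawyaw 1.661 F [  1.6  -0.9 -11.7] op 0.106 q [-0.04  0.62 -0.38  1.9   0.35  0.68  1.03]
tool delta mm [0. 0. 0.] turn None
```

View pics/s9.png

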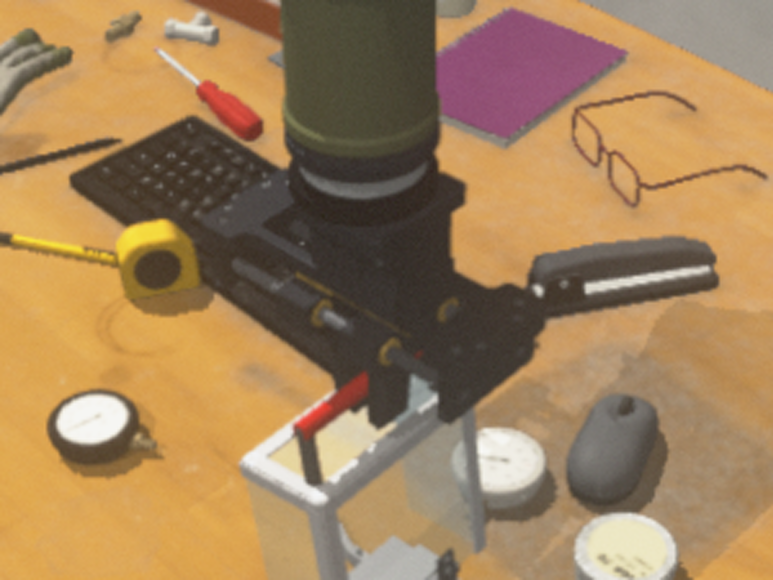

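send_rows(series=[{"dx": 0, "dy": -12, "dz": 1, "turn": 0, "grip": 0}, {"dx": 0, "dy": -12, "dz": -1, "turn": 0, "grip": 0}, {"dx": 0, "dy": -12, "dz": 0, "turn": 0, "grip": 0}, {"dx": 0, "dy": -12, "dz": 1, "turn": 0, "grip": 0}, {"dx": 0, "dy": -12, "dz": 2, "turn": 0, "grip": 0}, {"dx": 0, "dy": -12, "dz": 3, "turn": 0, "grip": 0}, {"dx": 0, "dy": -12, "dz": 4, "turn": 0, "grip": 0}, {"dx": 0, "dy": -11, "dz": 4, "turn": 0, "grip": 0}, {"dx": 0, "dy": 0, "dz": 0, "turn": 0, "grip": 0}, {"dx": 0, "dy": 0, "dz": 0, "turn": 0, "grip": 0}])

```text
clock: 10.5
tool_pos: [0.5233, 0.003, 0.1578]
eef_rot: [-0.044, 0.999, 0.0, -0.0]
contact_force: [0.8, 1.5, -5.7]
opening: 0.1
```

```bash
python3 look.py s10.png 170 50 300 225
```

```text
toolY -30 minH 61.0 n 31; toolY -20 minH 34.0 n 190; toolY -10 minH 31.0 n 67; toolY 0 minH 18.0 n 48; toolY 10 minH 44.0 n 146; toolY 20 minH 77.0 n 11; t 10.55 pos [0.5233 0.0034 0.158 ] tilt -1.0 jawyaw 1.66 F [ 2.   2.3 -6.1] op 0.098 q [ 0.14  0.65 -0.38  1.92  0.38  0.65  1.18]
tool delta mm [0. 0. 0.] turn None
```

View pics/s10.png

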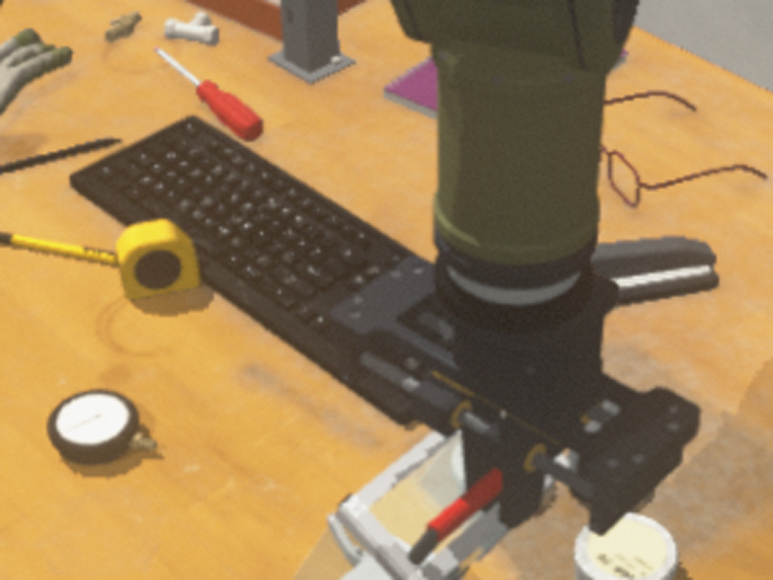

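send_rows(series=[{"dx": 0, "dy": 0, "dz": 0, "turn": 0, "grip": 0.3}, {"dx": 0, "dy": 0, "dz": 0, "turn": 0, "grip": 0.3}, {"dx": 0, "dy": 0, "dz": 0, "turn": 0, "grip": 0.3}, {"dx": 0, "dy": 0, "dz": -10, "turn": 0, "grip": 0.3}, {"dx": 0, "dy": 0, "dz": -20, "turn": 0, "grip": 0.3}, {"dx": 0, "dy": 0, "dz": -25, "turn": 0, "grip": 0.3}, {"dx": 0, "dy": 0, "dz": -25, "turn": 0, "grip": 0.3}, {"dx": 0, "dy": 0, "dz": 0, "turn": 0, "grip": 0.3}, {"dx": 0, "dy": 0, "dz": 0, "turn": 0, "grip": 0.3}])

```text
clock: 11.45
tool_pos: [0.5233, 0.003, 0.239]
eef_rot: [-0.045, 0.999, -0.0, 0.001]
contact_force: [0.3, -0.2, -1.2]
opening: 0.299
```

```bash
python3 look.py s11.png 170 50 300 225
```

```text
toolY -40 minH 80.0 n 1; toolY -30 minH 35.0 n 282; toolY -20 minH 34.0 n 100; toolY 10 minH 34.0 n 313; toolY 20 minH 33.0 n 233; toolY 30 minH 66.0 n 10; t 11.5 pos [0.5227 0.0029 0.2382] tilt -1.0 jawyaw 1.66 F [ 0.1 -0.6  0.4] op 0.303 q [ 0.19  0.54 -0.44  1.82  0.3   0.85  1.26]
tool delta mm [0. 0. 0.] turn None
```

View pics/s11.png

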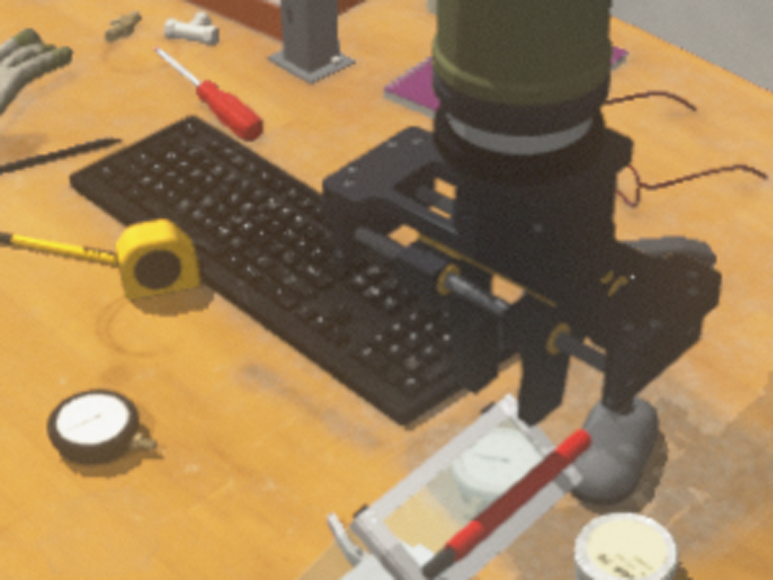

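send_rows(series=[{"dx": 0, "dy": 0, "dz": 0, "turn": 0.125, "grip": 0.3}, {"dx": 0, "dy": 0, "dz": 0, "turn": 0.125, "grip": 0.3}, {"dx": 0, "dy": 0, "dz": 0, "turn": 0.125, "grip": 0.3}, {"dx": 0, "dy": 0, "dz": 0, "turn": 0.125, "grip": 0.3}, {"dx": 0, "dy": 0, "dz": 0, "turn": 0.125, "grip": 0.3}, {"dx": 0, "dy": 0, "dz": 0, "turn": 0.125, "grip": 0.3}, {"dx": 0, "dy": 0, "dz": 0, "turn": 0.125, "grip": 0.3}, {"dx": 0, "dy": 0, "dz": 0, "turn": 0.125, "grip": 0.3}, {"dx": 0, "dy": 0, "dz": 0, "turn": 0.125, "grip": 0.3}, {"dx": 0, "dy": 0, "dz": 0, "turn": 0.125, "grip": 0.3}])

```text
clock: 12.5
tool_pos: [0.5221, 0.003, 0.2371]
eef_rot: [0.55, 0.835, -0.001, -0.001]
contact_force: [0.2, -0.5, 0.8]
opening: 0.297
```

send_rows(series=[{"dx": 26, "dy": 9, "dz": 0, "turn": 0, "grip": 1}, {"dx": 26, "dy": 9, "dz": 0, "turn": 0, "grip": 1}, {"dx": 26, "dy": 9, "dz": 0, "turn": 0, "grip": 1}, {"dx": 26, "dy": 9, "dz": 0, "turn": 0, "grip": 1}, {"dx": 26, "dy": 9, "dz": 0, "turn": 0, "grip": 1}, {"dx": 26, "dy": 9, "dz": 0, "turn": 0, "grip": 1}, {"dx": 26, "dy": 9, "dz": 0, "turn": 0, "grip": 1}, {"dx": 26, "dy": 9, "dz": 5, "turn": 0, "grip": 1}, {"dx": 26, "dy": 9, "dz": 15, "turn": 0, "grip": 1}, {"dx": 26, "dy": 9, "dz": 15, "turn": 0, "grip": 1}, {"dx": 26, "dy": 9, "dz": 15, "turn": 0, "grip": 1}, {"dx": 26, "dy": 9, "dz": 15, "turn": 0, "grip": 1}, {"dx": 26, "dy": 9, "dz": 15, "turn": 0, "grip": 1}, {"dx": 26, "dy": 4, "dz": 15, "turn": 0, "grip": 1}, {"dx": 0, "dy": 0, "dz": 0, "turn": 0, "grip": 1}, {"dx": 0, "dy": 0, "dz": 0, "turn": 0, "grip": 1}])

```text
clock: 14.1
tool_pos: [0.488, 0.3846, 0.1418]
eef_rot: [0.548, 0.837, -0.002, -0.0]
contact_force: [-0.5, -0.7, 1.0]
opening: 1.0
```

```bash
python3 look.py s12.png 110 50 300 225; python3 -c "
from h import *
rel([.4883,.387,-.01],.41)
p=snapshot('top');save(p,'t12.png')"
```

```text
toolY -60 minH 39.0 n 130; toolY -50 minH 37.0 n 27; toolY 40 minH 33.0 n 193; toolY 50 minH 34.0 n 120; t 14.15 pos [0.4891 0.3837 0.1426] tilt -1.0 jawyaw 0.409 F [-0.3 -0.2  0.5] op 1.0 q [-0.72  0.76 -0.04  1.64  0.04  0.75 -0.37]
tool delta mm [0. 0. 0.] turn None
t 14.15 pos [0.4891 0.3837 0.1426] tilt -1.0 jawyaw 0.409 F [-0.3 -0.2  0.5] op 1.0 q [-0.72  0.76 -0.04  1.64  0.04  0.75 -0.37]
tool delta mm [  3.6   0.8 152.6] turn [np.float64(3.141), np.float64(-0.001), np.float64(-3.142)]
```

View pics/s12.png

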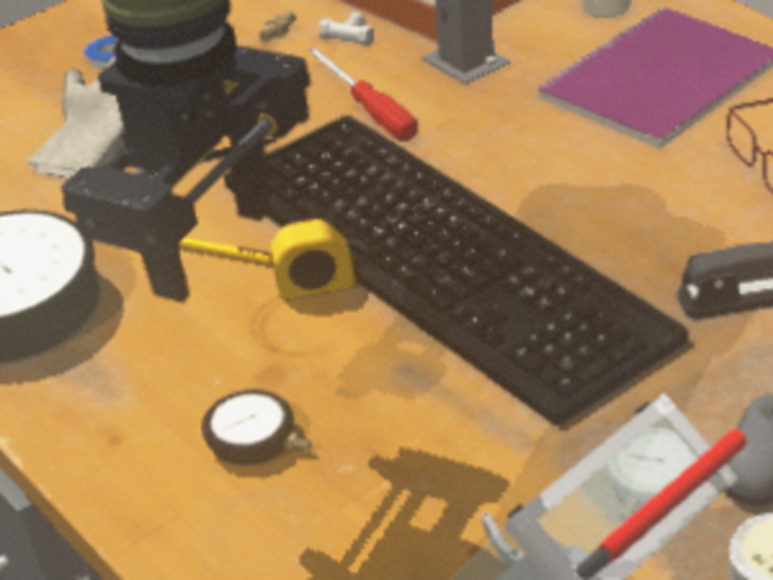

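View pics/t12.png

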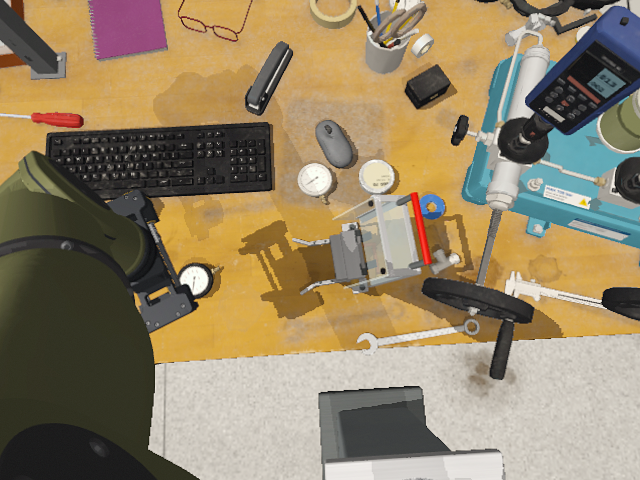

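```bash
python3 - <<'E'
from h import *
p=snapshot('top'); im=p['img']
N=560; s=0.0004
gx,gy=np.meshgrid(np.arange(760),np.arange(N)); cd=np.array([0.505,0.18])
X=np.stack([cd[0]+(N/2-gy)*s, cd[1]+(380-gx)*s, np.full(gx.shape,.012)],-1).reshape(-1,3)
uv=proj(p,X).astype(np.float32).reshape(N,760,2)
o=cv2.remap(im,uv[...,0],uv[...,1],cv2.INTER_CUBIC)
a=np.array([0.9958,0.091]);d=np.array([a[1],-a[0]]); seat=np.array([.5084,.1618])
def dot(w,c): cv2.circle(o,(int(380-(w[1]-cd[1])/s),int(N/2-(w[0]-cd[0])/s)),3,c,-1)
dot(seat,(255,0,0))
for sg in (1,-1):
    dot(seat-.038*d+sg*.051*a,(0,255,0)); dot(seat-.004*d+sg*.0355*a,(0,255,0)); dot(seat+.036*d+sg*.0185*a,(0,0,255))
cv2.imwrite('pics/plan.png',o[:,:,::-1])
E
```

```text
(no output)
```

View pics/plan.png

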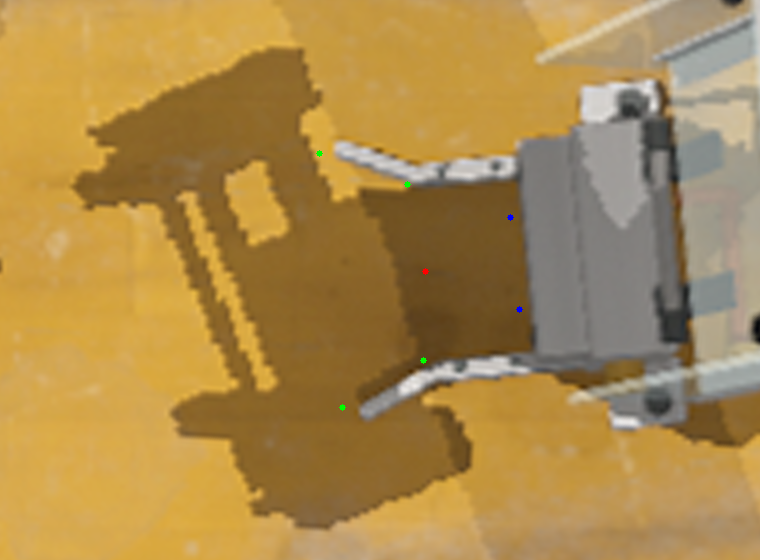

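send_rows(series=[{"dx": 3, "dy": 1, "dz": 25, "turn": 0, "grip": 1}, {"dx": 0, "dy": 0, "dz": 25, "turn": 0, "grip": 1}, {"dx": 0, "dy": 0, "dz": 25, "turn": 0, "grip": 1}, {"dx": 0, "dy": 0, "dz": 25, "turn": 0, "grip": 1}, {"dx": 0, "dy": 0, "dz": 20, "turn": 0, "grip": 1}, {"dx": 0, "dy": 0, "dz": 15, "turn": 0, "grip": 1}, {"dx": 0, "dy": 0, "dz": 5, "turn": 0, "grip": 1}, {"dx": 0, "dy": 0, "dz": 0, "turn": 0, "grip": 1}, {"dx": 0, "dy": 0, "dz": 0, "turn": 0, "grip": 1}, {"dx": 0, "dy": 0, "dz": 0, "turn": 0, "grip": 1}])

```text
clock: 15.25
tool_pos: [0.4895, 0.3888, 0.0044]
eef_rot: [0.548, 0.836, 0.001, 0.0]
contact_force: [-0.4, 0.3, 0.0]
opening: 1.0
```

```bash
python3 look.py s13.png 150 120 140 105; python3 -c "
from h import *
rel([.4883,.387,-.01],.41)"
```

```text
toolY -60 minH 35.0 n 92; toolY -50 minH 35.0 n 23; toolY -40 minH 1.0 n 60; toolY -30 minH -1.0 n 8; toolY 40 minH 35.0 n 126; toolY 50 minH 35.0 n 87; t 15.3 pos [0.4893 0.3888 0.0042] tilt -1.0 jawyaw 0.41 F [-0.1 -0.6  0.6] op 1.0 q [-0.73  0.96 -0.03  1.69  0.05  0.48 -0.38]
tool delta mm [0. 0. 0.] turn None
t 15.3 pos [0.4893 0.3888 0.0042] tilt -1.0 jawyaw 0.41 F [-0.1 -0.6  0.6] op 1.0 q [-0.73  0.96 -0.03  1.69  0.05  0.48 -0.38]
tool delta mm [-1.3 -1.7 14.2] turn [np.float64(3.142), np.float64(-0.0), np.float64(-3.142)]
```

View pics/s13.png

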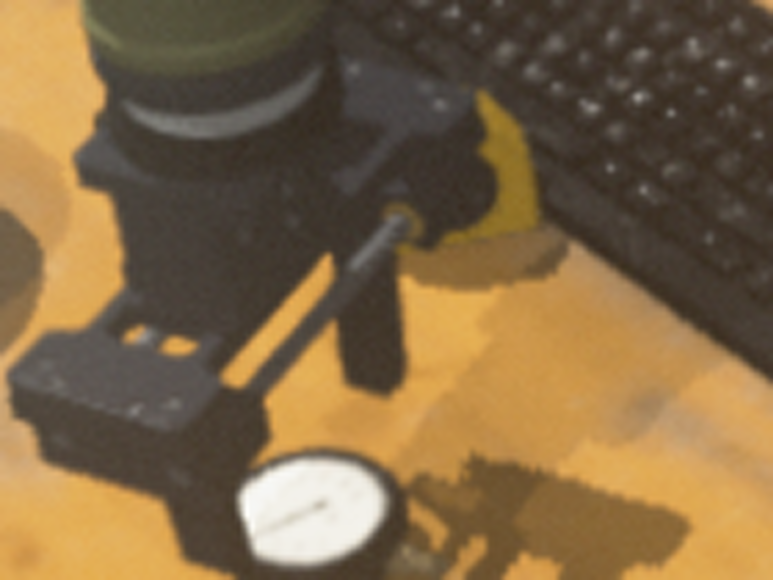

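send_rows(series=[{"dx": -1, "dy": -2, "dz": 8, "turn": 0, "grip": 1}, {"dx": 0, "dy": 0, "dz": 8, "turn": 0, "grip": 1}, {"dx": 0, "dy": 0, "dz": 6, "turn": 0, "grip": 1}, {"dx": 0, "dy": 0, "dz": 0, "turn": 0, "grip": 1}, {"dx": 0, "dy": 0, "dz": 0, "turn": 0, "grip": 1}, {"dx": 0, "dy": 0, "dz": 0, "turn": 0, "grip": 1}])

```text
clock: 15.9
tool_pos: [0.4874, 0.3867, -0.0187]
eef_rot: [0.548, 0.836, 0.0, 0.0]
contact_force: [0.0, 0.4, 0.1]
opening: 1.002
```

send_rows(series=[{"dx": 0, "dy": 0, "dz": 4, "turn": 0, "grip": 1}, {"dx": 0, "dy": 0, "dz": 4, "turn": 0, "grip": 1}, {"dx": 0, "dy": 0, "dz": 2, "turn": 0, "grip": 1}, {"dx": 0, "dy": 0, "dz": 0, "turn": 0, "grip": 1}, {"dx": 0, "dy": 0, "dz": 0, "turn": 0, "grip": 1}])

```text
clock: 16.4
tool_pos: [0.4873, 0.3866, -0.0289]
eef_rot: [0.548, 0.836, -0.0, -0.0]
contact_force: [0.1, 0.6, -0.1]
opening: 1.005
```

```bash
python3 look.py s14.png 150 150 140 105
```

```text
toolY -60 minH 36.0 n 98; toolY -50 minH 35.0 n 26; toolY -40 minH 36.0 n 25; toolY -30 minH 27.0 n 47; toolY 20 minH 48.0 n 5; toolY 30 minH 47.0 n 6; toolY 40 minH 30.0 n 126; toolY 50 minH 25.0 n 86; t 16.45 pos [ 0.4873  0.3867 -0.0287] tilt -1.0 jawyaw 0.41 F [-0.3 -0.4 -0.4] op 1.002 q [-0.73  1.01 -0.03  1.7   0.06  0.43 -0.39]
tool delta mm [0. 0. 0.] turn None
```

View pics/s14.png

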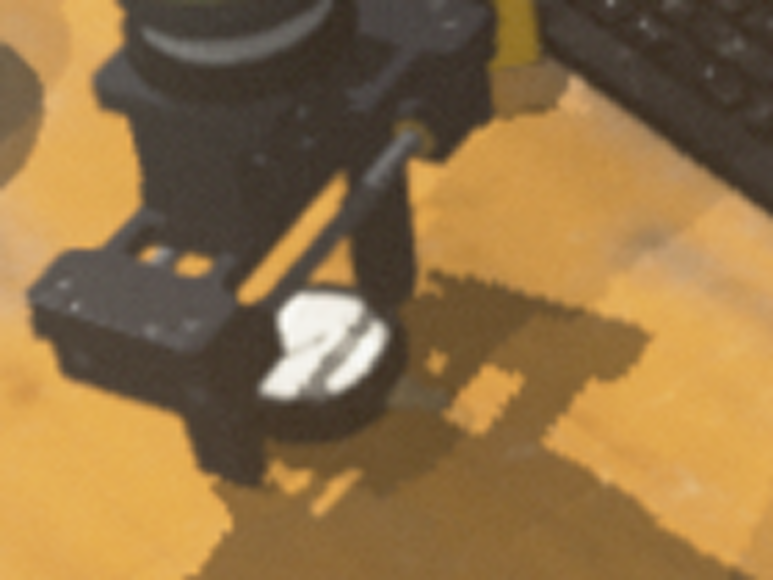

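send_rows(series=[{"dx": 0, "dy": 0, "dz": 2, "turn": 0, "grip": 1}, {"dx": 0, "dy": 0, "dz": 1, "turn": 0, "grip": 1}, {"dx": 0, "dy": 0, "dz": 0, "turn": 0, "grip": 1}, {"dx": 0, "dy": 0, "dz": 0, "turn": 0, "grip": 1}])

```text
clock: 16.85
tool_pos: [0.4873, 0.3866, -0.0318]
eef_rot: [0.548, 0.836, 0.0, -0.0]
contact_force: [0.2, 0.5, -1.0]
opening: 1.0
```

send_rows(series=[{"dx": 0, "dy": 0, "dz": 1, "turn": 0, "grip": 1}, {"dx": 0, "dy": 0, "dz": 1, "turn": 0, "grip": 1}, {"dx": 0, "dy": 0, "dz": 0, "turn": 0, "grip": 1}, {"dx": 0, "dy": 0, "dz": 0, "turn": 0, "grip": 1}])

```text
clock: 17.25
tool_pos: [0.4874, 0.3867, -0.032]
eef_rot: [0.548, 0.836, 0.0, 0.0]
contact_force: [-2.6, -2.7, 13.6]
opening: 0.995
```

send_rows(series=[{"dx": 0, "dy": 0, "dz": -8, "turn": 0, "grip": 1}, {"dx": 0, "dy": 0, "dz": -7, "turn": 0, "grip": 1}, {"dx": 0, "dy": 0, "dz": 0, "turn": 0, "grip": 1}, {"dx": 0, "dy": 0, "dz": 0, "turn": 0, "grip": 0.6}, {"dx": 0, "dy": 0, "dz": 0, "turn": 0, "grip": 0.6}, {"dx": 0, "dy": 0, "dz": 0, "turn": 0, "grip": 0.6}, {"dx": 0, "dy": 0, "dz": 0, "turn": 0, "grip": 0.6}, {"dx": 0, "dy": 0, "dz": 0, "turn": 0, "grip": 0.6}], force=10)

```text
clock: 18.05
tool_pos: [0.4872, 0.3865, -0.0191]
eef_rot: [0.548, 0.836, -0.0, -0.0]
contact_force: [0.9, -0.1, -2.4]
opening: 0.72
```

```bash
python3 look.py s15.png 150 150 140 105
```

```text
toolY -50 minH 37.0 n 85; toolY -40 minH 29.0 n 33; toolY -30 minH 18.0 n 31; toolY 20 minH 40.0 n 4; toolY 30 minH 19.0 n 140; toolY 40 minH 30.0 n 59; t 18.1 pos [ 0.4871  0.3865 -0.0191] tilt -1.0 jawyaw 0.41 F [ 0.4  0.5 -2. ] op 0.72 q [-0.73  1.   -0.03  1.7   0.06  0.44 -0.39]
tool delta mm [0. 0. 0.] turn None
```

View pics/s15.png

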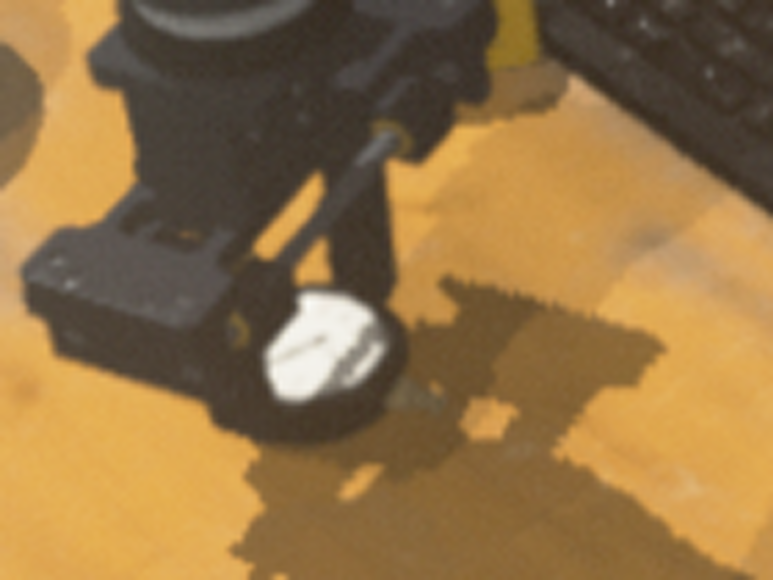

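send_rows(series=[{"dx": 0, "dy": 0, "dz": 0, "turn": 0.063, "grip": 0.6}, {"dx": 0, "dy": 0, "dz": 0, "turn": 0.063, "grip": 0.6}, {"dx": 0, "dy": 0, "dz": 0, "turn": 0.063, "grip": 0.6}, {"dx": 0, "dy": 0, "dz": 0, "turn": 0.063, "grip": 0.6}, {"dx": 0, "dy": 0, "dz": 0, "turn": 0.061, "grip": 0.6}, {"dx": -10, "dy": 0, "dz": 0, "turn": 0, "grip": 0.6}, {"dx": -10, "dy": 0, "dz": 0, "turn": 0, "grip": 0.6}, {"dx": -10, "dy": 0, "dz": 0, "turn": 0, "grip": 0.6}, {"dx": -10, "dy": 0, "dz": 0, "turn": 0, "grip": 0.6}, {"dx": -10, "dy": 0, "dz": 0, "turn": 0, "grip": 0.6}, {"dx": -10, "dy": 0, "dz": 0, "turn": 0, "grip": 0.6}, {"dx": -10, "dy": 0, "dz": 0, "turn": 0, "grip": 0.6}, {"dx": -10, "dy": 0, "dz": 0, "turn": 0, "grip": 0.6}, {"dx": -10, "dy": 0, "dz": 0, "turn": 0, "grip": 0.6}, {"dx": -10, "dy": 0, "dz": 0, "turn": 0, "grip": 0.6}, {"dx": -10, "dy": 0, "dz": 0, "turn": 0, "grip": 0.6}, {"dx": 0, "dy": 0, "dz": 0, "turn": 0, "grip": 0.6}, {"dx": 0, "dy": 0, "dz": 0, "turn": 0, "grip": 0.6}])

```text
clock: 19.9
tool_pos: [0.4981, 0.2772, -0.0187]
eef_rot: [0.672, 0.74, 0.0, -0.0]
contact_force: [0.5, 0.1, -3.1]
opening: 0.723
```

```bash
python3 look.py s16.png 150 130 200 150; python3 -c "
from h import *
p=snapshot('top');p['img']=cv2.resize(p['img'][180:330,150:390],None,fx=3.2,fy=3.2,interpolation=2);save(p,'t16.png')"
```

```text
toolY -50 minH 38.0 n 101; toolY -40 minH 25.0 n 61; toolY -30 minH 19.0 n 25; toolY 20 minH 37.0 n 13; toolY 30 minH 34.0 n 157; toolY 40 minH 19.0 n 73; t 19.95 pos [ 0.4979  0.2779 -0.0187] tilt -1.0 jawyaw 0.097 F [-0.8  0.7 -2.8] op 0.72 q [-0.59  0.96  0.01  1.87 -0.02  0.31 -0.47]
tool delta mm [0. 0. 0.] turn None
```

View pics/s16.png

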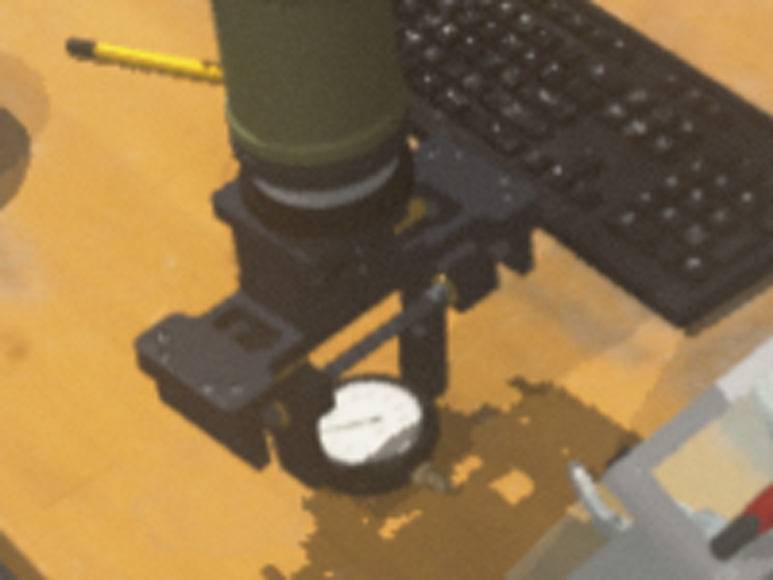

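View pics/t16.png

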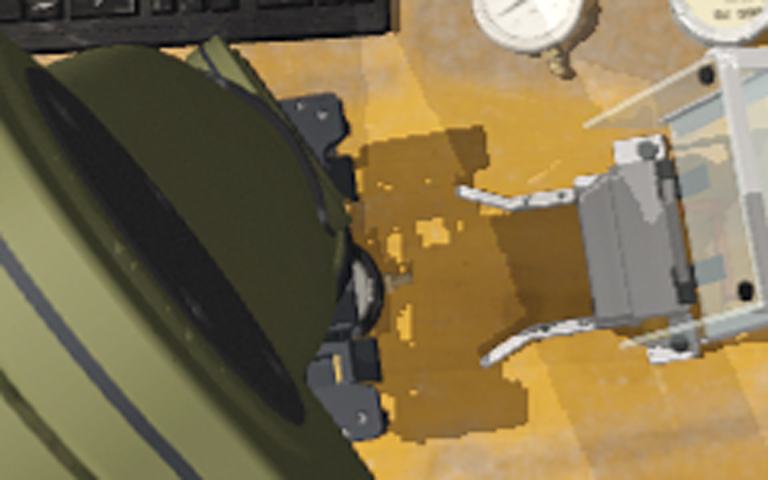

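```bash
python3 - <<'E'
from h import *
p=snapshot('scene');t=snapshot('top'); T=get_state()['tool_pos']
for b in (-.1,0,.1):
    an=.097-np.pi/2+b; e=np.array([np.cos(an),np.sin(an)])
    print(b,[proj(c,[*(T[:2]+r*e),.009])[0].round(1).tolist() for c in (p,t) for r in (.035,.053)])
for n,c,b in (('a',p,(235,225,60,45)),('b',t,(245,245,60,45))):
    x,y,w,h=b; c['img']=cv2.resize(c['img'][y:y+h,x:x+w],None,fx=10,fy=10,interpolation=cv2.INTER_NEAREST); save(c,'st_%s.png'%n)
E
cd pics; python3 -c "
import cv2,numpy as np
a=np.vstack([cv2.imread('st_a.png'),cv2.imread('st_b.png')]);cv2.imwrite('st.png',cv2.resize(a,(400,600)))"
```

```text
-0.1 [[256.3, 254.1], [262.5, 259.4], [270.1, 271.3], [279.4, 270.7]]
0 [[257.7, 253.0], [264.7, 257.8], [269.9, 269.5], [279.2, 268.0]]
0.1 [[259.0, 251.9], [266.7, 256.1], [269.6, 267.7], [278.7, 265.3]]
```

View pics/st.png

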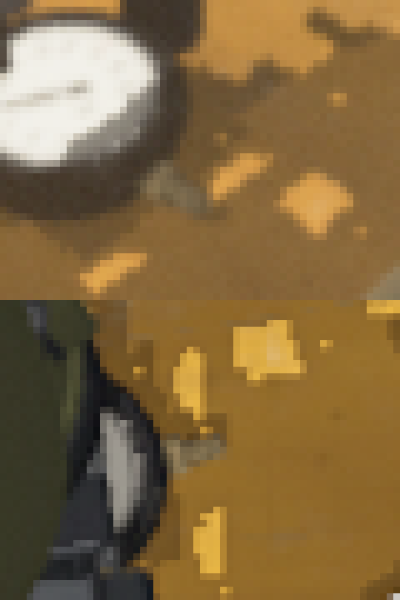

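send_rows(series=[{"dx": 0, "dy": 0, "dz": 0, "turn": 0.035, "grip": 0.6}, {"dx": 0, "dy": 0, "dz": 0, "turn": 0.035, "grip": 0.6}, {"dx": 0, "dy": 0, "dz": -1, "turn": 0, "grip": 0.6}, {"dx": -8, "dy": 0, "dz": 0, "turn": 0, "grip": 0.6}, {"dx": -8, "dy": 0, "dz": 0, "turn": 0, "grip": 0.6}, {"dx": -8, "dy": 0.5, "dz": 0, "turn": 0, "grip": 0.6}, {"dx": -8, "dy": 0.5, "dz": 0, "turn": 0, "grip": 0.6}, {"dx": -8, "dy": 0.5, "dz": 0, "turn": 0, "grip": 0.6}, {"dx": -8, "dy": 0.5, "dz": 0, "turn": 0, "grip": 0.6}, {"dx": -8, "dy": 0.5, "dz": 0, "turn": 0, "grip": 0.6}, {"dx": -8, "dy": 0.5, "dz": 0, "turn": 0, "grip": 0.6}, {"dx": 0, "dy": 0, "dz": 0, "turn": 0, "grip": 0.6}, {"dx": 0, "dy": 0, "dz": 0, "turn": 0, "grip": 0.6}])

```text
clock: 21.4
tool_pos: [0.5028, 0.2133, -0.0178]
eef_rot: [0.698, 0.717, 0.0, -0.0]
contact_force: [0.5, 0.5, -3.1]
opening: 0.717
```

```bash
python3 look.py s17.png 190 150 160 120; python3 -c "
from h import *
rel([.5084,.1618,-.018])
p=snapshot('top');p['img']=cv2.resize(p['img'][200:320,220:380],None,fx=4.8,fy=4.8,interpolation=2);save(p,'t17.png')"
```

```text
toolY -50 minH 40.0 n 96; toolY -40 minH 32.0 n 56; toolY -30 minH 18.0 n 28; toolY 20 minH 38.0 n 18; toolY 30 minH 18.0 n 160; toolY 40 minH 37.0 n 86; t 21.45 pos [ 0.5027  0.2138 -0.0178] tilt -1.0 jawyaw 0.027 F [-1.   0.6 -2.9] op 0.721 q [-0.49  0.95  0.    1.94 -0.02  0.25 -0.44]
tool delta mm [0. 0. 0.] turn None
t 21.45 pos [ 0.5027  0.2138 -0.0178] tilt -1.0 jawyaw 0.027 F [-1.   0.6 -2.9] op 0.721 q [-0.49  0.95  0.    1.94 -0.02  0.25 -0.44]
tool delta mm [-52.1   4.3   0.2] turn None
```

View pics/s17.png

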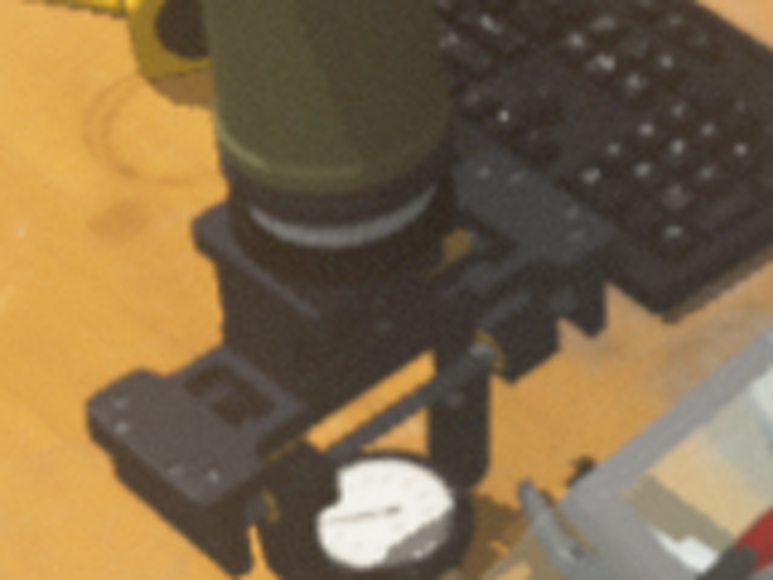

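View pics/t17.png

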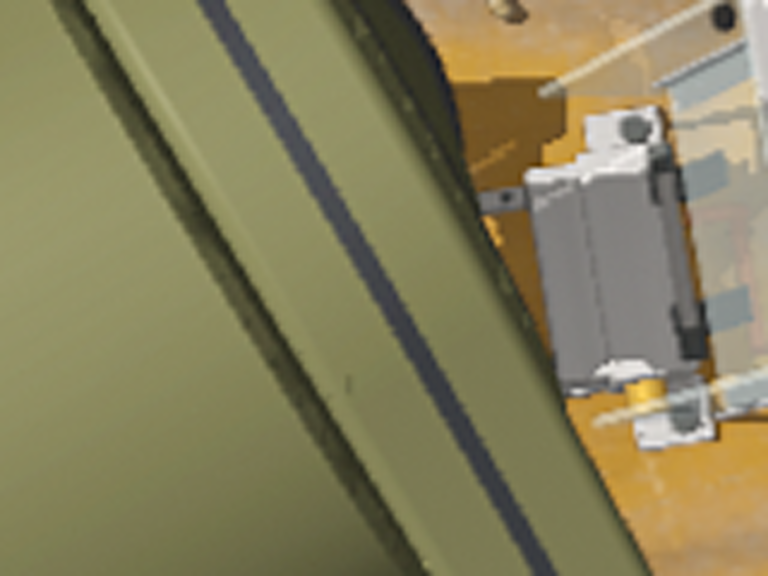

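send_rows(series=[{"dx": -5, "dy": 0.5, "dz": 0, "turn": 0, "grip": 0.6}, {"dx": -5, "dy": 0.5, "dz": 0, "turn": 0, "grip": 0.6}, {"dx": -5, "dy": 0.5, "dz": 0, "turn": 0, "grip": 0.6}, {"dx": -5, "dy": 0.5, "dz": 0, "turn": 0, "grip": 0.6}, {"dx": 0, "dy": 0, "dz": 0, "turn": 0, "grip": 0.6}])

```text
clock: 22.0
tool_pos: [0.5054, 0.1917, -0.0178]
eef_rot: [0.698, 0.716, -0.0, 0.0]
contact_force: [1.0, -0.9, -2.9]
opening: 0.72
```

send_rows(series=[{"dx": -5, "dy": 0.5, "dz": 0, "turn": 0, "grip": 0.6}, {"dx": -5, "dy": 0.5, "dz": 0, "turn": 0, "grip": 0.6}, {"dx": -5, "dy": 0, "dz": 0, "turn": 0, "grip": 0.6}, {"dx": -3, "dy": 0, "dz": 0, "turn": 0, "grip": 0.6}, {"dx": 0, "dy": 0, "dz": 0, "turn": 0, "grip": 0.6}, {"dx": 0, "dy": 0, "dz": 0, "turn": 0, "grip": 0.6}])

```text
clock: 22.6
tool_pos: [0.5067, 0.1754, -0.0178]
eef_rot: [0.697, 0.717, 0.0, -0.0]
contact_force: [0.7, -0.1, -2.2]
opening: 0.722
```

```bash
python3 look.py s18.png 210 170 160 120; python3 -c "
from h import *
rel([.5084,.1618,-.018])"
```

```text
toolY -50 minH 36.0 n 101; toolY -40 minH 26.0 n 51; toolY -30 minH 17.0 n 30; toolY 20 minH 42.0 n 7; toolY 30 minH 39.0 n 150; toolY 40 minH 47.0 n 65; t 22.65 pos [ 0.5067  0.1757 -0.0178] tilt -1.0 jawyaw 0.027 F [-0.3  0.5 -2. ] op 0.712 q [-0.42  0.95 -0.    1.97  0.01  0.23 -0.4 ]
tool delta mm [0. 0. 0.] turn None
t 22.65 pos [ 0.5067  0.1757 -0.0178] tilt -1.0 jawyaw 0.027 F [-0.3  0.5 -2. ] op 0.712 q [-0.42  0.95 -0.    1.97  0.01  0.23 -0.4 ]
tool delta mm [-13.9   1.3   0.2] turn None
```

View pics/s18.png

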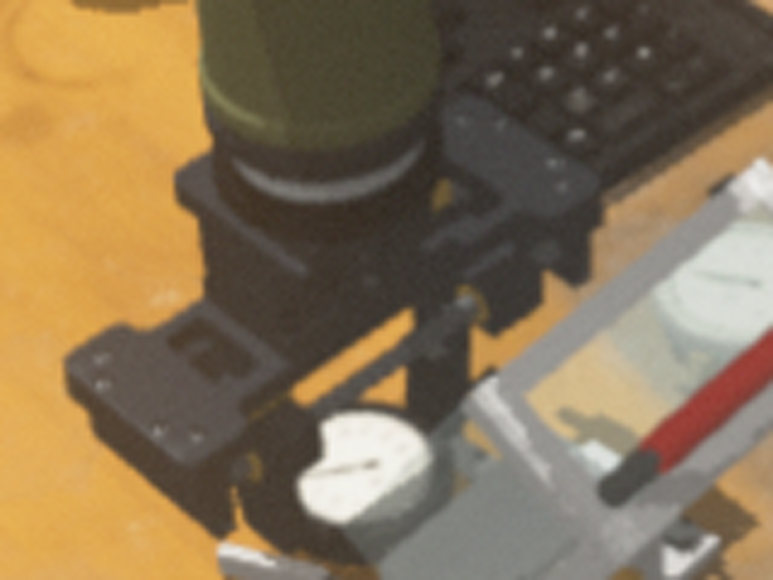

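send_rows(series=[{"dx": 0, "dy": 0, "dz": 0, "turn": 0, "grip": 0.9}, {"dx": 0, "dy": 0, "dz": 0, "turn": 0, "grip": 0.9}, {"dx": 0, "dy": 0, "dz": 0, "turn": 0, "grip": 0.9}, {"dx": 0, "dy": 0, "dz": -15, "turn": 0, "grip": 0.9}, {"dx": 0, "dy": 0, "dz": -20, "turn": 0, "grip": 0.9}, {"dx": 0, "dy": 0, "dz": -15, "turn": 0, "grip": 0.9}, {"dx": 20, "dy": 0, "dz": 0, "turn": -0.07, "grip": 0.35}, {"dx": 20, "dy": 0, "dz": 0, "turn": 0, "grip": 0.35}, {"dx": 20, "dy": 0, "dz": 0, "turn": 0, "grip": 0.35}, {"dx": 0, "dy": 0, "dz": 0, "turn": 0, "grip": 0.35}, {"dx": 0, "dy": 0, "dz": 0, "turn": 0, "grip": 0.35}, {"dx": 0, "dy": 0, "dz": 0, "turn": 0, "grip": 0.35}])

```text
clock: 23.85
tool_pos: [0.5022, 0.2339, 0.032]
eef_rot: [0.672, 0.741, -0.001, 0.0]
contact_force: [0.1, 0.3, -0.5]
opening: 0.38
```

```bash
python3 look.py s19.png 210 170 160 120; python3 -c "
from h import *
rel([.5084,.1618,-.026],.097)"
```

```text
toolY -40 minH 41.0 n 84; toolY -30 minH 37.0 n 76; toolY -20 minH 35.0 n 16; toolY 10 minH 33.0 n 112; toolY 20 minH 33.0 n 137; toolY 30 minH 53.0 n 16; t 23.9 pos [0.5023 0.2336 0.0321] tilt -1.0 jawyaw 0.096 F [ 0.3 -0.3  0. ] op 0.359 q [-0.52  0.86 -0.    1.91  0.    0.37 -0.43]
tool delta mm [0. 0. 0.] turn None
t 23.9 pos [0.5023 0.2336 0.0321] tilt -1.0 jawyaw 0.096 F [ 0.3 -0.3  0. ] op 0.359 q [-0.52  0.86 -0.    1.91  0.    0.37 -0.43]
tool delta mm [-72.   -0.8  58.2] turn [np.float64(3.141), np.float64(-0.001), np.float64(-3.143)]
```

View pics/s19.png

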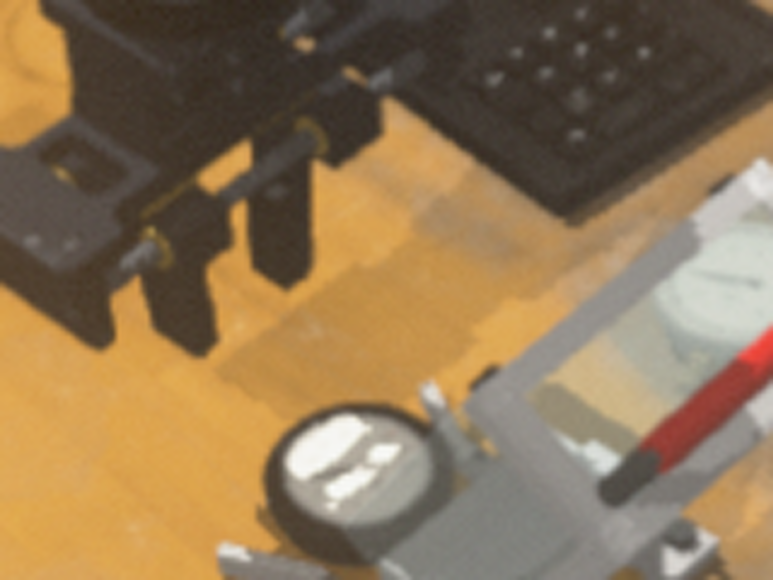

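send_rows(series=[{"dx": 0, "dy": -1, "dz": 20, "turn": 0, "grip": 0.35}, {"dx": 0, "dy": 0, "dz": 20, "turn": 0, "grip": 0.35}, {"dx": 0, "dy": 0, "dz": 12, "turn": 0, "grip": 0.35}, {"dx": 0, "dy": 0, "dz": 6, "turn": 0, "grip": 0.35}, {"dx": -5, "dy": 0, "dz": 0, "turn": 0, "grip": 0.35}, {"dx": -5, "dy": 0, "dz": 0, "turn": 0, "grip": 0.35}, {"dx": -5, "dy": 0, "dz": 0, "turn": 0, "grip": 0.35}, {"dx": -3, "dy": 0, "dz": 0, "turn": 0, "grip": 0.35}, {"dx": -3, "dy": 0, "dz": 0, "turn": 0, "grip": 0.35}, {"dx": -3, "dy": 0, "dz": 0, "turn": 0, "grip": 0.35}, {"dx": -3, "dy": 0, "dz": 0, "turn": 0, "grip": 0.35}, {"dx": 0, "dy": 0, "dz": 0, "turn": 0, "grip": 0.35}, {"dx": 0, "dy": 0, "dz": 0, "turn": 0, "grip": 0.35}])

```text
clock: 25.2
tool_pos: [0.5042, 0.2088, -0.0256]
eef_rot: [0.672, 0.741, 0.001, -0.0]
contact_force: [0.1, 2.6, 2.3]
opening: 0.353
```

```bash
python3 look.py s20.png 210 170 160 120; python3 -c "
from h import *
rel([.5084,.1618,-.026],.097)"
```

```text
toolY -40 minH 54.0 n 25; toolY -30 minH 27.0 n 110; toolY -20 minH 25.0 n 29; toolY -10 minH 44.0 n 11; toolY 0 minH 44.0 n 5; toolY 10 minH 34.0 n 118; toolY 20 minH 44.0 n 98; toolY 30 minH 70.0 n 7; t 25.25 pos [ 0.5042  0.2087 -0.0256] tilt -1.0 jawyaw 0.097 F [-0.4  2.9  2.7] op 0.351 q [-0.47  0.96 -0.01  1.94  0.02  0.24 -0.4 ]
tool delta mm [0. 0. 0.] turn None
t 25.25 pos [ 0.5042  0.2087 -0.0256] tilt -1.0 jawyaw 0.097 F [-0.4  2.9  2.7] op 0.351 q [-0.47  0.96 -0.01  1.94  0.02  0.24 -0.4 ]
tool delta mm [-47.1  -0.4   0.3] turn [np.float64(3.142), np.float64(0.0), np.float64(-3.141)]
```

View pics/s20.png

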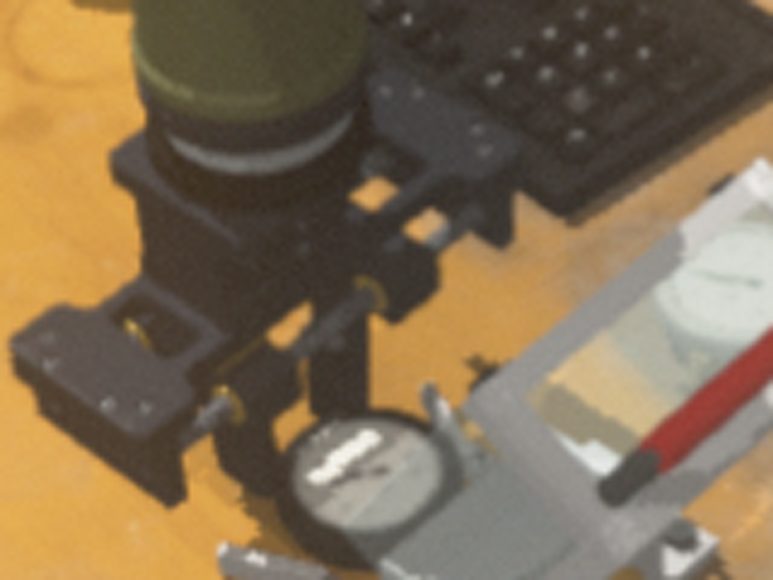

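send_rows(series=[{"dx": -2, "dy": 0, "dz": 0, "turn": 0, "grip": 0.35}, {"dx": -2, "dy": 0, "dz": 0, "turn": 0, "grip": 0.35}, {"dx": -2, "dy": 0, "dz": 0, "turn": 0, "grip": 0.35}, {"dx": 0, "dy": 0, "dz": 0, "turn": 0, "grip": 0.35}, {"dx": 0, "dy": 0, "dz": 0, "turn": 0, "grip": 0.35}])

```text
clock: 25.75
tool_pos: [0.5046, 0.2018, -0.0258]
eef_rot: [0.672, 0.74, -0.0, 0.0]
contact_force: [-0.2, 1.4, 1.7]
opening: 0.349
```

send_rows(series=[{"dx": -2, "dy": 0, "dz": 0, "turn": 0, "grip": 0.35}, {"dx": -2, "dy": 0, "dz": 0, "turn": 0, "grip": 0.35}, {"dx": 0, "dy": 0, "dz": 0, "turn": 0, "grip": 0.35}, {"dx": 0, "dy": 0, "dz": 0, "turn": 0, "grip": 0.35}])

```text
clock: 26.15
tool_pos: [0.5048, 0.1975, -0.0259]
eef_rot: [0.672, 0.74, -0.0, 0.0]
contact_force: [0.4, 1.7, 1.1]
opening: 0.35
```

send_rows(series=[{"dx": -1, "dy": 0, "dz": 0, "turn": 0, "grip": 0.35}, {"dx": -1, "dy": 0, "dz": 0, "turn": 0, "grip": 0.35}, {"dx": 0, "dy": 0, "dz": 0, "turn": 0, "grip": 0.35}, {"dx": 0, "dy": 0, "dz": 0, "turn": 0, "grip": 0.35}])

```text
clock: 26.55
tool_pos: [0.5049, 0.1958, -0.0259]
eef_rot: [0.672, 0.74, -0.0, 0.0]
contact_force: [0.5, 1.7, 0.9]
opening: 0.345
```

```bash
python3 look.py s21.png 220 180 140 105; python3 -c "
from h import *
rel([.5084,.1618,-.026],.097)"
```

```text
toolY -40 minH 50.0 n 26; toolY -30 minH 25.0 n 107; toolY -20 minH 25.0 n 33; toolY -10 minH 46.0 n 7; toolY 0 minH 45.0 n 10; toolY 10 minH 34.0 n 121; toolY 20 minH 26.0 n 99; toolY 30 minH 73.0 n 6; t 26.6 pos [ 0.5048  0.1958 -0.0259] tilt -1.0 jawyaw 0.097 F [-0.7  2.1  0.1] op 0.348 q [-0.45  0.96 -0.01  1.95  0.03  0.23 -0.39]
tool delta mm [0. 0. 0.] turn None
t 26.6 pos [ 0.5048  0.1958 -0.0259] tilt -1.0 jawyaw 0.097 F [-0.7  2.1  0.1] op 0.348 q [-0.45  0.96 -0.01  1.95  0.03  0.23 -0.39]
tool delta mm [-34.2   0.2   0.1] turn [np.float64(3.141), np.float64(-0.0), np.float64(-3.142)]
```

View pics/s21.png

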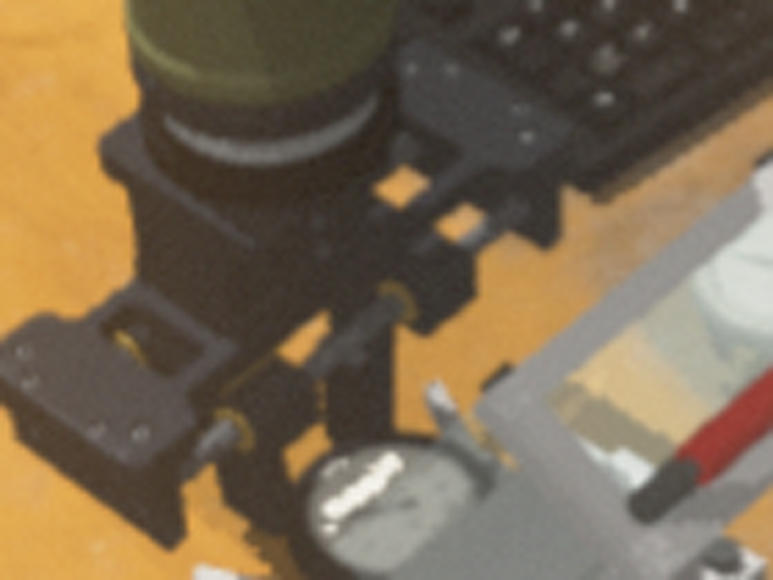

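send_rows(series=[{"dx": -1, "dy": 0, "dz": 0, "turn": 0, "grip": 0.35}, {"dx": -1, "dy": 0, "dz": 0, "turn": 0, "grip": 0.35}, {"dx": 0, "dy": 0, "dz": 0, "turn": 0, "grip": 0.35}, {"dx": 0, "dy": 0, "dz": 0, "turn": 0, "grip": 0.35}])

```text
clock: 27.0
tool_pos: [0.5051, 0.1937, -0.0259]
eef_rot: [0.672, 0.74, -0.0, 0.0]
contact_force: [0.2, -0.0, -1.8]
opening: 0.35
```

send_rows(series=[{"dx": -1, "dy": 0, "dz": 0, "turn": 0, "grip": 0.35}, {"dx": -1, "dy": 0, "dz": 0, "turn": 0, "grip": 0.35}, {"dx": 0, "dy": 0, "dz": 0, "turn": 0, "grip": 0.35}, {"dx": 0, "dy": 0, "dz": 0, "turn": 0, "grip": 0.35}])

```text
clock: 27.4
tool_pos: [0.5054, 0.1924, -0.0258]
eef_rot: [0.672, 0.741, 0.0, -0.0]
contact_force: [-0.0, 2.1, -1.8]
opening: 0.35
```

send_rows(series=[{"dx": -1, "dy": 0, "dz": 0, "turn": 0, "grip": 0.35}, {"dx": -1, "dy": 0, "dz": 0, "turn": 0, "grip": 0.35}, {"dx": 0, "dy": 0, "dz": 0, "turn": 0, "grip": 0.35}, {"dx": 0, "dy": 0, "dz": 0, "turn": 0, "grip": 0.35}])

```text
clock: 27.8
tool_pos: [0.5053, 0.1924, -0.0257]
eef_rot: [0.671, 0.741, 0.001, -0.001]
contact_force: [-1.4, 5.6, -1.3]
opening: 0.352
```

```bash
python3 look.py s22.png 220 180 140 105; python3 -c "
from h import *
rel([.5084,.1618,-.026],.097)"
```

```text
toolY -40 minH 48.0 n 21; toolY -30 minH 25.0 n 112; toolY -20 minH 25.0 n 35; toolY -10 minH 45.0 n 8; toolY 0 minH 44.0 n 8; toolY 10 minH 36.0 n 117; toolY 20 minH 41.0 n 96; toolY 30 minH 65.0 n 7; t 27.85 pos [ 0.5053  0.1924 -0.0258] tilt -1.0 jawyaw 0.099 F [-2.1  5.6 -0.8] op 0.353 q [-0.44  0.96 -0.01  1.96  0.04  0.22 -0.38]
tool delta mm [0. 0. 0.] turn None
t 27.85 pos [ 0.5053  0.1924 -0.0258] tilt -1.0 jawyaw 0.099 F [-2.1  5.6 -0.8] op 0.353 q [-0.44  0.96 -0.01  1.96  0.04  0.22 -0.38]
tool delta mm [-30.8   0.1   0.1] turn [np.float64(3.143), np.float64(0.002), np.float64(-3.14)]
```

View pics/s22.png

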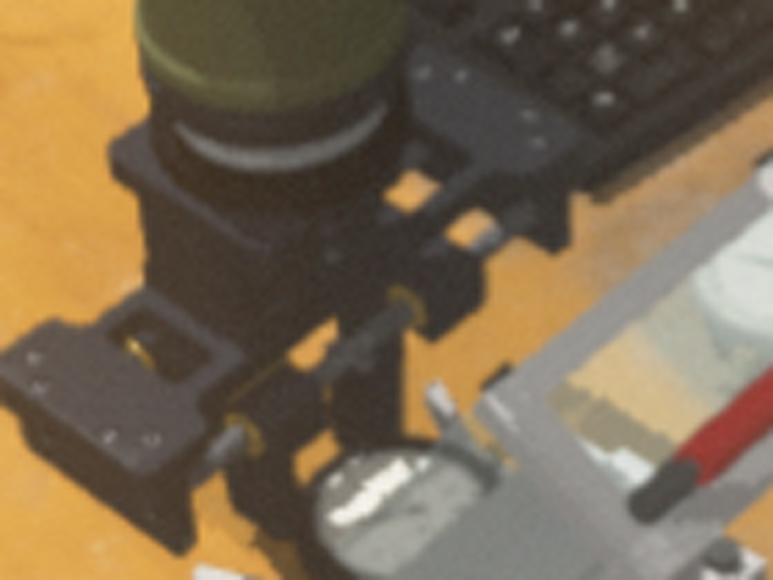

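send_rows(series=[{"dx": -2, "dy": 0, "dz": 0, "turn": 0, "grip": 0.35}, {"dx": -1, "dy": 0, "dz": 0, "turn": 0, "grip": 0.35}, {"dx": 0, "dy": 0, "dz": 0, "turn": 0, "grip": 0.35}, {"dx": 0, "dy": 0, "dz": 0, "turn": 0, "grip": 0.35}])

```text
clock: 28.25
tool_pos: [0.5053, 0.1924, -0.0257]
eef_rot: [0.671, 0.742, 0.002, -0.002]
contact_force: [-2.1, 9.8, -1.5]
opening: 0.35
```

send_rows(series=[{"dx": 10, "dy": 0, "dz": 0, "turn": 0, "grip": 0.35}, {"dx": 15, "dy": 0, "dz": 0, "turn": 0, "grip": 0.35}, {"dx": 15, "dy": 0, "dz": 0, "turn": 0, "grip": 0.35}, {"dx": 0, "dy": 0, "dz": -40, "turn": 0, "grip": 0.35}, {"dx": 0, "dy": 0, "dz": -40, "turn": 0, "grip": 0.35}, {"dx": 40, "dy": 0, "dz": -40, "turn": 0, "grip": 0.35}, {"dx": 40, "dy": 0, "dz": -40, "turn": 0, "grip": 0.35}, {"dx": 40, "dy": 0, "dz": 0, "turn": 0, "grip": 0.35}, {"dx": 40, "dy": 0, "dz": 0, "turn": 0, "grip": 0.35}, {"dx": 40, "dy": 0, "dz": 0, "turn": 0, "grip": 0.35}, {"dx": 0, "dy": 0, "dz": 0, "turn": 0, "grip": 0.35}])

```text
clock: 29.35
tool_pos: [0.4799, 0.426, 0.125]
eef_rot: [0.668, 0.744, 0.002, -0.003]
contact_force: [-0.0, 0.3, -1.0]
opening: 0.349
```

```bash
python3 - <<'E'
from h import *
for n in ('scene','top'):
    p=snapshot(n); np.savez(n+'2.npz',**{k:np.array(v) for k,v in p.items()})
    x,y,w,h=(200,180,200,150) if n=='scene' else (240,200,160,120)
    p['img']=cv2.resize(p['img'][y:y+h,x:x+w],(800,600),interpolation=cv2.INTER_CUBIC); save(p,n+'23.png')
E
```

```text
(no output)
```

View pics/scene23.png

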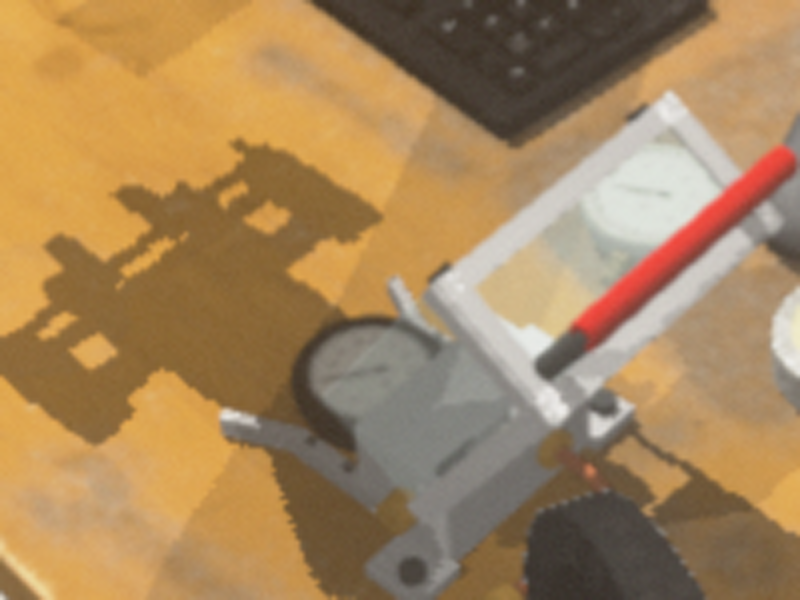

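View pics/top23.png

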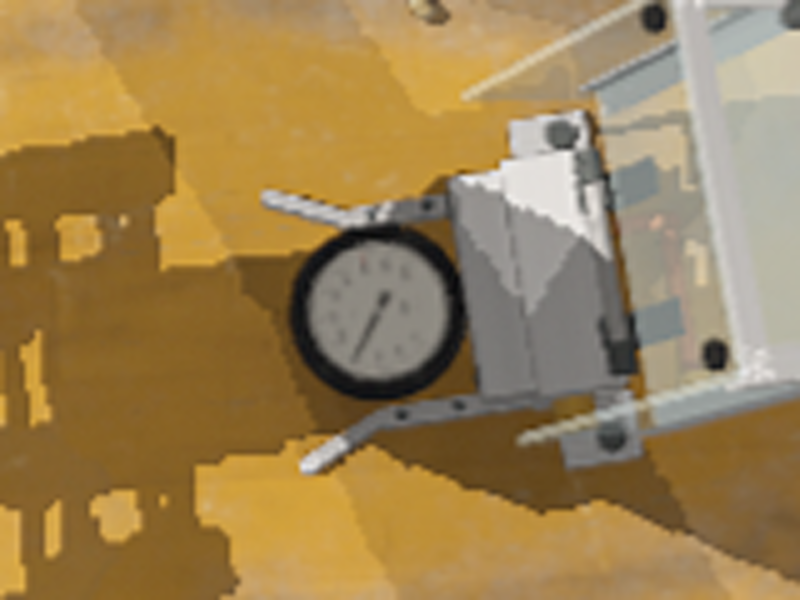

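```bash
python3 - <<'E'
from h import *
p=np.load('top2.npz'); p={k:p[k] for k in p}
img=p['img'].astype(int); x0,y0=240,200
m=np.zeros((480,640),np.uint8); m[240:285,295:336]=(img.min(2)>85)[240:285,295:336]
nl,l,st,ce=cv2.connectedComponentsWithStats(m)
for k in range(1,nl):
    if st[k,4]>100: print(st[k],ce[k])
k=min((i for i in range(1,nl) if st[i,4]>300),key=lambda i:np.hypot(*(ce[i]-[315,262])))
vs,us=np.nonzero(cv2.morphologyEx((l==k).astype(np.uint8),cv2.MORPH_CLOSE,np.ones((7,7))))
W=world(p,np.c_[us,vs],.020); c=(W.max(0)+W.min(0))/2; print(W.mean(0),c,np.ptp(W,axis=0),np.median(world(p,np.c_[us,vs]),0))
a=np.array([.9955,.095]);d=np.array([a[1],-a[0]]); r=W.mean(0)[:2]-[.5084,.1618]; print('rel seat est',r@d,r@a)
E
```

```text
[295 240  34   6 125] [310.984 242.008]
[330 240   6  33 107] [333.54205607 251.74766355]
[302 248  27  28 574] [315.19512195 261.67770035]
[0.50940636 0.1550923  0.02      ] [0.50984481 0.15533838 0.02      ] [0.05239086 0.05056813 0.        ] [0.50931881 0.15497173 0.02123109]
rel seat est 0.006773117086456749 0.0003645976154034358
```

```bash
python3 - <<'E'
from h import *
for n,box in (('scene',(200,290,325,405)),('top',(185,275,400,440))):
    p=np.load(n+'2.npz'); p={k:p[k] for k in p}
    img=p['img'].astype(int); r,g,b=[img[...,i] for i in range(3)]
    m=np.zeros((480,640),bool); y0,y1,x0,x1=box
    m[y0:y1,x0:x1]=((r>110)&(r>2.2*g)&(r>2.2*b)&(g<90))[y0:y1,x0:x1]
    vs,us=np.nonzero(m); uv=np.c_[us,vs]; W=world(p,uv)
    ok=(W[:,2]>.15)&(W[:,2]<.26); W=W[ok]; uv=uv[ok]
    print(n,len(W),'mean depth pts',W.mean(0),'zrange',W[:,2].min(),W[:,2].max())
    cen=np.median(W,0)
    # plane-based centre
    for z in (.2,.205,.21,.215):
        V=world(p,uv,z); c=V[:,:2].mean(0); _,_,vt=np.linalg.svd(V[:,:2]-c); pr=(V[:,:2]-c)@vt[0]; print(z,c+vt[0]*(pr.max()+pr.min())/2,vt[0],np.ptp(pr))
E
python3 -c "
import numpy as np
for t in (2.0,2.05,2.1):
    print(t,-171.8*np.cos(t)-8*np.sin(t), 58+171.8*np.sin(t)-8*np.cos(t))"
```

```text
scene 376 mean depth pts [ 0.52206808 -0.0100257   0.21583445] zrange 0.21092983140821472 0.21964932128066425
0.2 [5.34922917e-01 3.65323624e-04] [-0.99575193 -0.09207658] 0.11446059779712528
0.205 [ 0.53125315 -0.00287861] [-0.99575193 -0.09207658] 0.11350734334720591
0.21 [ 0.52758339 -0.00612254] [-0.99575193 -0.09207658] 0.11255408889728641
0.215 [ 0.52391363 -0.00936648] [-0.99575193 -0.09207658] 0.11160083444736693
top 536 mean depth pts [ 0.52182055 -0.00780962  0.21577964] zrange 0.20969445586887758 0.21983874262440517
0.2 [ 0.52673602 -0.01128434] [-0.99582883 -0.09124107] 0.11459031395167188
0.205 [ 0.52569382 -0.01013693] [-0.99582883 -0.09124107] 0.11376473448767759
0.21 [ 0.52465162 -0.00898952] [-0.99582883 -0.09124107] 0.11293915502368324
0.215 [ 0.52360942 -0.00784212] [-0.99582883 -0.09124107] 0.11211357555968879
2.0 64.21964710419363 217.54647262102927
2.05 72.11338942945225 214.13743646222764
2.1 79.82688583706454 210.33813802707536
```

send_rows(series=[{"dx": 0, "dy": 0, "dz": -45, "turn": -0.14, "grip": 0.3}, {"dx": 0, "dy": 0, "dz": -45, "turn": -0.14, "grip": 0.3}, {"dx": 0, "dy": 0, "dz": -45, "turn": -0.14, "grip": 0.3}, {"dx": 0, "dy": 0, "dz": 0, "turn": -0.14, "grip": 0.3}, {"dx": 0, "dy": 0, "dz": 0, "turn": -0.14, "grip": 0.3}, {"dx": 0, "dy": 0, "dz": 0, "turn": -0.14, "grip": 0.3}, {"dx": 0, "dy": 0, "dz": 0, "turn": -0.14, "grip": 0.3}, {"dx": 0, "dy": 0, "dz": 0, "turn": -0.14, "grip": 0.3}, {"dx": 0, "dy": 0, "dz": 0, "turn": -0.14, "grip": 0.3}, {"dx": 0, "dy": 0, "dz": 0, "turn": -0.14, "grip": 0.3}, {"dx": 0, "dy": 0, "dz": 0, "turn": -0.14, "grip": 0.3}, {"dx": 0, "dy": 0, "dz": 0, "turn": -0.025, "grip": 0.3}, {"dx": 0, "dy": 0, "dz": 0, "turn": 0, "grip": 0.3}, {"dx": 0, "dy": 0, "dz": 0, "turn": 0, "grip": 0.3}])

```text
clock: 30.85
tool_pos: [0.4839, 0.416, 0.2599]
eef_rot: [-0.044, 0.999, -0.0, 0.0]
contact_force: [-0.5, -0.2, 0.3]
opening: 0.294
```

```bash
python3 -c "
from h import *
rel([.5238,-.0075,.26],1.662)"
```

```text
t 30.85 pos [0.4839 0.416  0.2599] tilt -1.0 jawyaw 1.659 F [-0.5 -0.2  0.3] op 0.294 q [-0.57  0.67 -0.39  1.45  0.27  1.08  0.64]
tool delta mm [-2.600e+00 -4.254e+02  2.000e-01] turn [np.float64(3.138), np.float64(-0.003), np.float64(-3.145)]
```

send_rows(series=[{"dx": -3, "dy": -15, "dz": 0, "turn": -0.003, "grip": 0.3}, {"dx": 0, "dy": -30, "dz": 0, "turn": 0, "grip": 0.3}, {"dx": 0, "dy": -35, "dz": 0, "turn": 0, "grip": 0.3}, {"dx": 0, "dy": -35, "dz": 0, "turn": 0, "grip": 0.3}, {"dx": 0, "dy": -35, "dz": 0, "turn": 0, "grip": 0.3}, {"dx": 0, "dy": -35, "dz": 0, "turn": 0, "grip": 0.3}, {"dx": 0, "dy": -35, "dz": 0, "turn": 0, "grip": 0.3}, {"dx": 0, "dy": -35, "dz": 0, "turn": 0, "grip": 0.3}, {"dx": 0, "dy": -35, "dz": 0, "turn": 0, "grip": 0.3}, {"dx": 0, "dy": -35, "dz": 0, "turn": 0, "grip": 0.3}, {"dx": 0, "dy": -35, "dz": 0, "turn": 0, "grip": 0.3}, {"dx": 0, "dy": -35, "dz": 0, "turn": 0, "grip": 0.3}, {"dx": 0, "dy": -20, "dz": 0, "turn": 0, "grip": 0.3}, {"dx": 0, "dy": -10, "dz": 0, "turn": 0, "grip": 0.3}, {"dx": 0, "dy": 0, "dz": 0, "turn": 0, "grip": 0.3}, {"dx": 0, "dy": 0, "dz": 0, "turn": 0, "grip": 0.3}, {"dx": 0, "dy": 0, "dz": 0, "turn": 0, "grip": 0.3}])

```text
clock: 32.55
tool_pos: [0.5264, -0.0042, 0.26]
eef_rot: [-0.048, 0.999, 0.0, 0.0]
contact_force: [-0.2, -0.6, -0.3]
opening: 0.303
```

```bash
python3 look.py s24.png 260 100 200 150; python3 -c "
from h import *
rel([.5238,-.0075,.1595],1.662)"
```

```text
toolY -40 minH 77.0 n 1; toolY -30 minH 37.0 n 304; toolY -20 minH 30.0 n 98; toolY 10 minH 32.0 n 330; toolY 20 minH 34.0 n 257; toolY 30 minH 64.0 n 11; t 32.6 pos [ 0.5264 -0.0043  0.26  ] tilt -1.0 jawyaw 1.668 F [0.1 0.3 0.5] op 0.294 q [ 0.19  0.51 -0.43  1.78  0.26  0.9   1.32]
tool delta mm [0. 0. 0.] turn None
t 32.6 pos [ 0.5264 -0.0043  0.26  ] tilt -1.0 jawyaw 1.668 F [0.1 0.3 0.5] op 0.294 q [ 0.19  0.51 -0.43  1.78  0.26  0.9   1.32]
tool delta mm [  2.9  -3.  100.5] turn [np.float64(3.147), np.float64(0.006), np.float64(-3.136)]
```

View pics/s24.png

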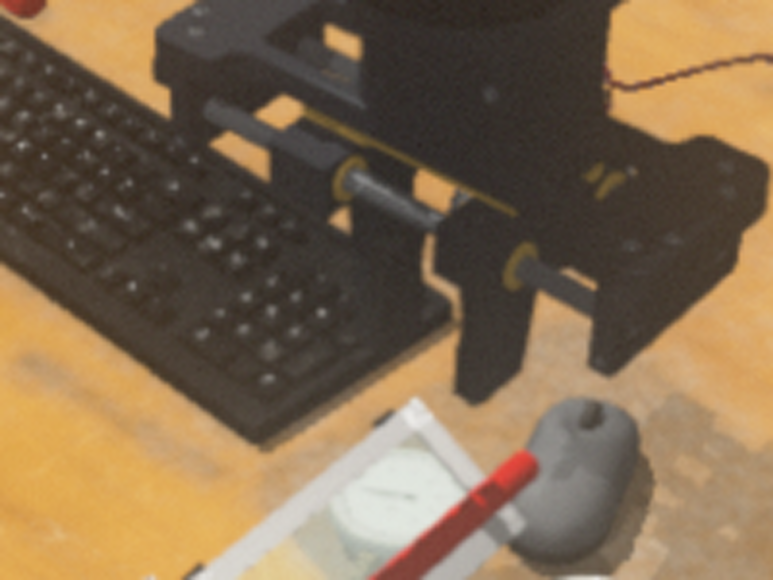

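send_rows(series=[{"dx": 3, "dy": -3, "dz": 20, "turn": 0.006, "grip": 0.3}, {"dx": 0, "dy": 0, "dz": 20, "turn": 0, "grip": 0.3}, {"dx": 0, "dy": 0, "dz": 20, "turn": 0, "grip": 0.3}, {"dx": 0, "dy": 0, "dz": 8, "turn": 0, "grip": 0.3}, {"dx": 0, "dy": 0, "dz": 0, "turn": 0, "grip": 0.3}, {"dx": 0, "dy": 0, "dz": 0, "turn": 0, "grip": 0.3}, {"dx": 0, "dy": 0, "dz": 0, "turn": 0, "grip": 0.3}])

```text
clock: 33.3
tool_pos: [0.5246, -0.0089, 0.1929]
eef_rot: [-0.044, 0.999, 0.0, 0.001]
contact_force: [0.8, -0.5, 0.3]
opening: 0.302
```

```bash
python3 look.py s25.png 290 140 160 120; python3 -c "
from h import *
rel([.5238,-.0075,.1595],1.662)"
```

```text
toolY -30 minH 34.0 n 227; toolY -20 minH 31.0 n 86; toolY 10 minH 33.0 n 256; toolY 20 minH 33.0 n 208; toolY 30 minH 73.0 n 8; t 33.35 pos [ 0.5245 -0.009   0.1928] tilt -1.0 jawyaw 1.659 F [-0.4 -1.2  1.6] op 0.301 q [ 0.17  0.59 -0.39  1.88  0.32  0.73  1.26]
tool delta mm [0. 0. 0.] turn None
t 33.35 pos [ 0.5245 -0.009   0.1928] tilt -1.0 jawyaw 1.659 F [-0.4 -1.2  1.6] op 0.301 q [ 0.17  0.59 -0.39  1.88  0.32  0.73  1.26]
tool delta mm [ 0.6  1.6 33.3] turn [np.float64(3.139), np.float64(-0.003), np.float64(-3.145)]
```

View pics/s25.png

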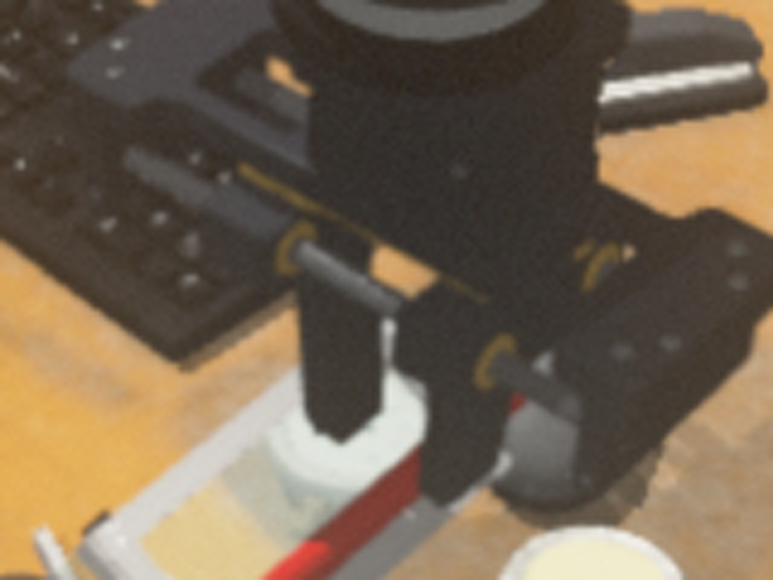

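send_rows(series=[{"dx": 0, "dy": 1, "dz": 10, "turn": 0, "grip": 0.3}, {"dx": 0, "dy": 0, "dz": 10, "turn": 0, "grip": 0.3}, {"dx": 0, "dy": 0, "dz": 8, "turn": 0, "grip": 0.3}, {"dx": 0, "dy": 0, "dz": 5, "turn": 0, "grip": 0.3}, {"dx": 0, "dy": 0, "dz": 0, "turn": 0, "grip": 0.3}, {"dx": 0, "dy": 0, "dz": 0, "turn": 0, "grip": 0.3}])

```text
clock: 33.95
tool_pos: [0.5238, -0.0082, 0.1588]
eef_rot: [-0.044, 0.999, 0.0, -0.0]
contact_force: [0.2, -0.0, 0.2]
opening: 0.3
```

send_rows(series=[{"dx": 0, "dy": 0, "dz": 0, "turn": 0, "grip": 0}, {"dx": 0, "dy": 0, "dz": 0, "turn": 0, "grip": 0}, {"dx": 0, "dy": 0, "dz": 0, "turn": 0, "grip": 0}, {"dx": 0, "dy": 0, "dz": 0, "turn": 0, "grip": 0}, {"dx": 0, "dy": 0, "dz": 0, "turn": 0, "grip": 0}, {"dx": 0, "dy": 0, "dz": 0, "turn": 0, "grip": 0}], force=15)

```text
clock: 34.55
tool_pos: [0.524, -0.0086, 0.1592]
eef_rot: [-0.044, 0.999, -0.0, 0.0]
contact_force: [0.5, -1.7, 3.2]
opening: 0.123
```

```bash
python3 look.py s26.png 290 140 160 120; python3 - <<'E'
import numpy as np
th=np.linspace(2.1,0,31)
X=-171.8*np.cos(th)-8*np.sin(th); Z=171.8*np.sin(th)-8*np.cos(th)
c=np.round(np.c_[-(X-X[0]),-(Z-Z[0])])
print(np.diff(c,axis=0).astype(int).tolist(), c[-1])
E
```

```text
toolY -30 minH 55.0 n 54; toolY -20 minH 34.0 n 161; toolY -10 minH 32.0 n 61; toolY 0 minH 11.0 n 53; toolY 10 minH 38.0 n 179; toolY 20 minH 52.0 n 21; t 34.6 pos [ 0.524  -0.0086  0.1592] tilt -1.0 jawyaw 1.659 F [ 1.  -2.   3.1] op 0.122 q [ 0.15  0.64 -0.36  1.91  0.36  0.65  1.23]
tool delta mm [0. 0. 0.] turn None
[[11, -5], [11, -5], [12, -3], [11, -3], [12, -2], [12, -1], [12, -1], [12, 1], [12, 1], [12, 2], [12, 3], [11, 4], [11, 5], [11, 5], [10, 6], [10, 7], [10, 8], [8, 8], [9, 8], [7, 10], [7, 10], [7, 10], [5, 11], [5, 11], [4, 11], [3, 12], [3, 11], [1, 12], [1, 12], [0, 12]] [252. 160.]
```

View pics/s26.png

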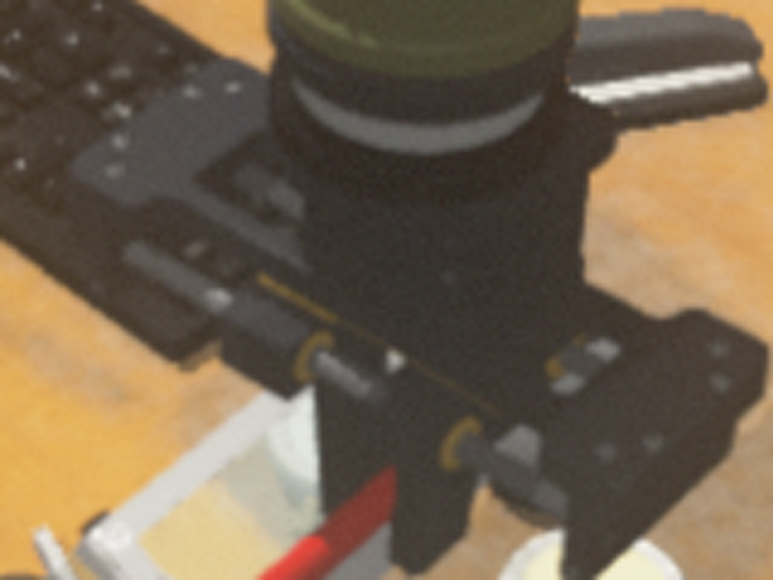

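send_rows(series=[{"dx": 0, "dy": 11, "dz": -5, "turn": 0, "grip": 0}, {"dx": 0, "dy": 11, "dz": -5, "turn": 0, "grip": 0}, {"dx": 0, "dy": 12, "dz": -3, "turn": 0, "grip": 0}, {"dx": 0, "dy": 11, "dz": -3, "turn": 0, "grip": 0}, {"dx": 0, "dy": 12, "dz": -2, "turn": 0, "grip": 0}, {"dx": 0, "dy": 12, "dz": -1, "turn": 0, "grip": 0}, {"dx": 0, "dy": 12, "dz": -1, "turn": 0, "grip": 0}, {"dx": 0, "dy": 12, "dz": 1, "turn": 0, "grip": 0}, {"dx": 0, "dy": 0, "dz": 0, "turn": 0, "grip": 0}, {"dx": 0, "dy": 0, "dz": 0, "turn": 0, "grip": 0}])

```text
clock: 35.6
tool_pos: [0.515, 0.0847, 0.1779]
eef_rot: [-0.044, 0.999, -0.0, -0.0]
contact_force: [0.2, 0.4, -4.0]
opening: 0.124
```

send_rows(series=[{"dx": 0, "dy": 12, "dz": 1, "turn": 0, "grip": 0}, {"dx": 0, "dy": 12, "dz": 2, "turn": 0, "grip": 0}, {"dx": 0, "dy": 12, "dz": 3, "turn": 0, "grip": 0}, {"dx": 0, "dy": 11, "dz": 4, "turn": 0, "grip": 0}, {"dx": 0, "dy": 11, "dz": 5, "turn": 0, "grip": 0}, {"dx": 0, "dy": 11, "dz": 5, "turn": 0, "grip": 0}, {"dx": 0, "dy": 10, "dz": 6, "turn": 0, "grip": 0}, {"dx": 0, "dy": 0, "dz": 0, "turn": 0, "grip": 0}, {"dx": 0, "dy": 0, "dz": 0, "turn": 0, "grip": 0}])

```text
clock: 36.5
tool_pos: [0.508, 0.1636, 0.1516]
eef_rot: [-0.044, 0.999, 0.0, -0.001]
contact_force: [-2.1, -1.6, -4.7]
opening: 0.12
```

```bash
python3 look.py s27.png 210 110 200 150
```

```text
toolY -30 minH 47.0 n 67; toolY -20 minH 36.0 n 179; toolY -10 minH 32.0 n 47; toolY 0 minH 37.0 n 38; toolY 10 minH 44.0 n 77; toolY 20 minH 44.0 n 19; t 36.55 pos [0.508  0.1633 0.1518] tilt -1.0 jawyaw 1.659 F [-1.7 -1.9 -4.9] op 0.126 q [-0.2   0.66 -0.33  1.89  0.34  0.64  0.93]
tool delta mm [0. 0. 0.] turn None
```

View pics/s27.png

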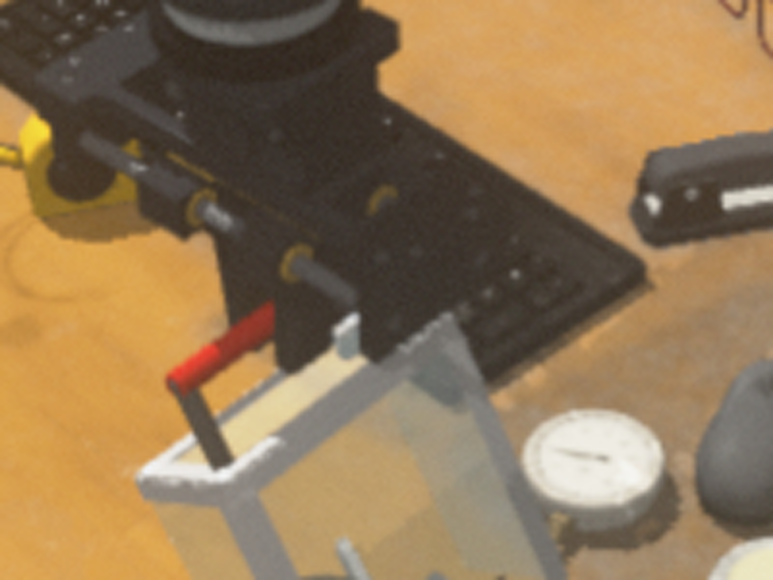

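send_rows(series=[{"dx": 0, "dy": 10, "dz": 7, "turn": 0, "grip": 0}, {"dx": 0, "dy": 10, "dz": 8, "turn": 0, "grip": 0}, {"dx": 0, "dy": 8, "dz": 8, "turn": 0, "grip": 0}, {"dx": 0, "dy": 9, "dz": 8, "turn": 0, "grip": 0}, {"dx": 0, "dy": 7, "dz": 10, "turn": 0, "grip": 0}, {"dx": 0, "dy": 7, "dz": 10, "turn": 0, "grip": 0}, {"dx": 0, "dy": 7, "dz": 10, "turn": 0, "grip": 0}, {"dx": 0, "dy": 5, "dz": 11, "turn": 0, "grip": 0}, {"dx": 0, "dy": 5, "dz": 11, "turn": 0, "grip": 0}, {"dx": 0, "dy": 0, "dz": 0, "turn": 0, "grip": 0}, {"dx": 0, "dy": 0, "dz": 0, "turn": 0, "grip": 0}])

```text
clock: 37.65
tool_pos: [0.5023, 0.2301, 0.068]
eef_rot: [-0.044, 0.999, -0.001, -0.001]
contact_force: [-1.8, -5.1, -3.9]
opening: 0.122
```

```bash
python3 look.py s28.png 210 130 200 150; python3 -c "
from h import *
rel([.5017,.2418,-.001],1.662)"
```

```text
toolY -30 minH 46.0 n 36; toolY -20 minH 34.0 n 138; toolY -10 minH 35.0 n 26; toolY 0 minH 33.0 n 20; toolY 10 minH 45.0 n 35; toolY 20 minH 52.0 n 6; t 37.7 pos [0.5024 0.23   0.0682] tilt -1.0 jawyaw 1.658 F [-2.1 -5.7 -4.7] op 0.12 q [-0.37  0.81 -0.24  1.89  0.38  0.49  0.78]
tool delta mm [0. 0. 0.] turn None
t 37.7 pos [0.5024 0.23   0.0682] tilt -1.0 jawyaw 1.658 F [-2.1 -5.7 -4.7] op 0.12 q [-0.37  0.81 -0.24  1.89  0.38  0.49  0.78]
tool delta mm [-0.5 12.  69.2] turn [np.float64(3.138), np.float64(-0.004), np.float64(-3.145)]
```

View pics/s28.png

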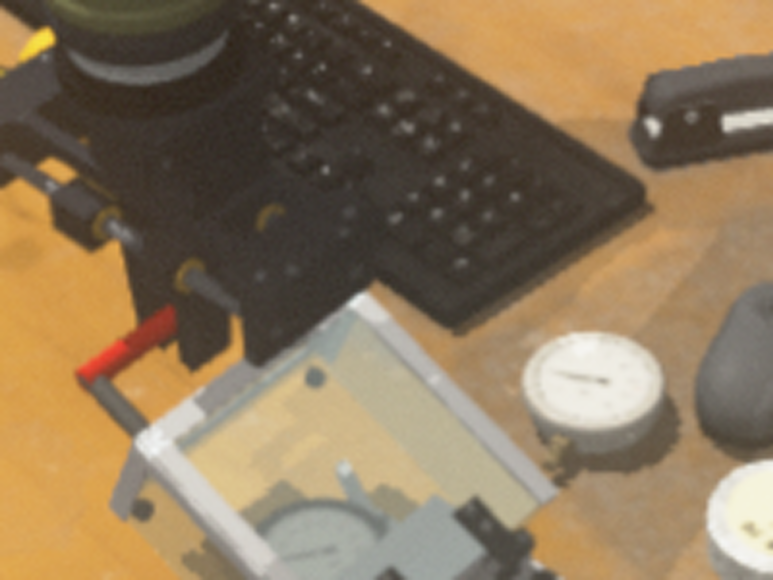

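send_rows(series=[{"dx": 0, "dy": 2, "dz": 6, "turn": 0, "grip": 0}, {"dx": 0, "dy": 2, "dz": 6, "turn": 0, "grip": 0}, {"dx": 0, "dy": 1, "dz": 6, "turn": 0, "grip": 0}, {"dx": 0, "dy": 1, "dz": 6, "turn": 0, "grip": 0}, {"dx": 0, "dy": 1, "dz": 6, "turn": 0, "grip": 0}, {"dx": 0, "dy": 1, "dz": 6, "turn": 0, "grip": 0}, {"dx": 0, "dy": 1, "dz": 6, "turn": 0, "grip": 0}, {"dx": 0, "dy": 0, "dz": 6, "turn": 0, "grip": 0}, {"dx": 0, "dy": 0, "dz": 5, "turn": 0, "grip": 0}, {"dx": 0, "dy": 0, "dz": 5, "turn": 0, "grip": 0}, {"dx": 0, "dy": 0, "dz": 0, "turn": 0, "grip": 0}, {"dx": 0, "dy": 0, "dz": 0, "turn": 0, "grip": 0}])

```text
clock: 38.9
tool_pos: [0.5014, 0.2418, 0.0108]
eef_rot: [-0.045, 0.999, 0.001, 0.0]
contact_force: [-5.3, 1.5, -2.4]
opening: 0.113
```

send_rows(series=[{"dx": 0, "dy": 0, "dz": 3, "turn": 0, "grip": 0}, {"dx": 0, "dy": 0, "dz": 3, "turn": 0, "grip": 0}, {"dx": 0, "dy": 0, "dz": 3, "turn": 0, "grip": 0}, {"dx": 0, "dy": 0, "dz": 0, "turn": 0, "grip": 0}, {"dx": 0, "dy": 0, "dz": 0, "turn": 0, "grip": 0}])

```text
clock: 39.4
tool_pos: [0.5014, 0.2421, 0.002]
eef_rot: [-0.045, 0.999, 0.002, 0.0]
contact_force: [-5.4, 2.3, -1.7]
opening: 0.112
```

```bash
python3 look.py s29.png 200 170 160 120; python3 -c "
from h import *
rel([.5017,.2418,-.001],1.662)"
```

```text
toolY -30 minH 55.0 n 17; toolY -20 minH 43.0 n 91; toolY -10 minH 33.0 n 23; toolY 0 minH 35.0 n 9; toolY 10 minH 49.0 n 21; toolY 20 minH 57.0 n 3; t 39.45 pos [0.5014 0.2421 0.002 ] tilt -1.0 jawyaw 1.661 F [-5.4  2.5 -1.3] op 0.112 q [-0.42  0.92 -0.18  1.9   0.42  0.35  0.73]
tool delta mm [0. 0. 0.] turn None
t 39.45 pos [0.5014 0.2421 0.002 ] tilt -1.0 jawyaw 1.661 F [-5.4  2.5 -1.3] op 0.112 q [-0.42  0.92 -0.18  1.9   0.42  0.35  0.73]
tool delta mm [-0.3 -0.3  3. ] turn [np.float64(3.14), np.float64(-0.001), np.float64(-3.143)]
```

View pics/s29.png

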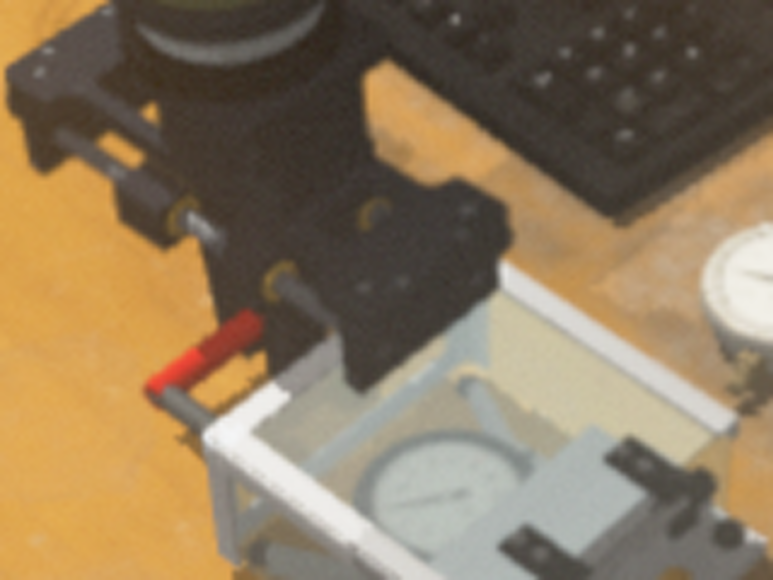

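Nearly closed. I keep going down in small steps until the guard is seated.

send_rows(series=[{"dx": 0, "dy": 0, "dz": 2, "turn": 0, "grip": 0}, {"dx": 0, "dy": 0, "dz": 1, "turn": 0, "grip": 0}, {"dx": 0, "dy": 0, "dz": 0, "turn": 0, "grip": 0}, {"dx": 0, "dy": 0, "dz": 0, "turn": 0, "grip": 0}])

```text
clock: 39.85
tool_pos: [0.5014, 0.242, -0.001]
eef_rot: [-0.045, 0.999, 0.002, 0.0]
contact_force: [-5.6, 2.4, -2.4]
opening: 0.112
```

send_rows(series=[{"dx": 0, "dy": 0, "dz": 1, "turn": 0, "grip": 0}, {"dx": 0, "dy": 0, "dz": 1, "turn": 0, "grip": 0}, {"dx": 0, "dy": 0, "dz": 0, "turn": 0, "grip": 0}, {"dx": 0, "dy": 0, "dz": 0, "turn": 0, "grip": 0}])

```text
clock: 40.25
tool_pos: [0.5014, 0.2419, -0.003]
eef_rot: [-0.045, 0.999, 0.001, 0.0]
contact_force: [-5.3, 0.1, -2.0]
opening: 0.111
```

send_rows(series=[{"dx": 0, "dy": 0, "dz": 1, "turn": 0, "grip": 0}, {"dx": 0, "dy": 0, "dz": 1, "turn": 0, "grip": 0}, {"dx": 0, "dy": 0, "dz": 0, "turn": 0, "grip": 0}, {"dx": 0, "dy": 0, "dz": 0, "turn": 0, "grip": 0}])

```text
clock: 40.65
tool_pos: [0.5014, 0.2419, -0.005]
eef_rot: [-0.045, 0.999, 0.001, 0.0]
contact_force: [-5.8, 2.0, -1.5]
opening: 0.113
```

send_rows(series=[{"dx": 0, "dy": 0, "dz": 1, "turn": 0, "grip": 0}, {"dx": 0, "dy": 0, "dz": 1, "turn": 0, "grip": 0}, {"dx": 0, "dy": 0, "dz": 1, "turn": 0, "grip": 0}, {"dx": 0, "dy": 0, "dz": 0, "turn": 0, "grip": 0}, {"dx": 0, "dy": 0, "dz": 0, "turn": 0, "grip": 0}])

```text
clock: 41.15
tool_pos: [0.5021, 0.242, -0.0063]
eef_rot: [-0.045, 0.999, 0.002, 0.001]
contact_force: [-7.7, -1.3, 13.4]
opening: 0.11
```

```bash
python3 look.py s30.png 200 170 160 120; python3 - <<'E'
from h import *
p=snapshot('scene'); img=p['img'].astype(int); r,g,b=[img[...,i] for i in range(3)]
# hood top frame height along front/back from depth of white pixels
v,u=np.mgrid[200:340,220:370]; uv=np.c_[u.ravel(),v.ravel()]; W=world(p,uv)
a=np.array([.9955,.095]);d=np.array([a[1],-a[0]]); rr=(W[:,:2]-[.5166,.0714]); D=rr@d; A=rr@a
c=img[uv[:,1],uv[:,0]].min(1)>150
for D0 in np.arange(-.15,.02,.015):
    s=c&(D>D0)&(D<D0+.015)&(W[:,2]>.055)&(abs(A)<.08)
    if s.sum()>3: print(D0.round(3),s.sum(),np.median(W[s,2]).round(4))
red=((r>110)&(r>2.2*g)&(r>2.2*b)&(g<80)); vs,us=np.nonzero(red[215:275,225:290]); Wr=world(p,np.c_[us+225,vs+215]); print('red z',np.percentile(Wr[:,2],[25,50,75,95]))
q=dict(np.load('scene.npz')); img=q['img'].astype(int); r,g,b=[img[...,i] for i in range(3)]
red=((r>110)&(r>2.2*g)&(r>2.2*b)&(g<80)); vs,us=np.nonzero(red[215:275,225:290]); Wr=world(q,np.c_[us+225,vs+215]); print('red z initial',np.percentile(Wr[:,2],[25,50,75,95]))
E
```

```text
toolY -30 minH 63.0 n 11; toolY -20 minH 43.0 n 75; toolY -10 minH 36.0 n 28; toolY 0 minH 34.0 n 11; toolY 10 minH 48.0 n 18; toolY 20 minH 75.0 n 1; t 41.2 pos [ 0.5021  0.2419 -0.0063] tilt -1.0 jawyaw 1.66 F [-7.7  0.5 13.9] op 0.108 q [-0.43  0.94 -0.17  1.9   0.43  0.33  0.72]
tool delta mm [0. 0. 0.] turn None
-0.15 8 0.0661
-0.135 133 0.0678
-0.12 125 0.0671
-0.105 445 0.0667
-0.09 344 0.0668
-0.075 461 0.0667
-0.06 484 0.0666
-0.045 542 0.0667
-0.03 432 0.0667
-0.015 236 0.0671
red z [0.05398094 0.05505631 0.05646099 0.05796579]
red z initial [0.05488566 0.0560059  0.05710699 0.05826816]
```

View pics/s30.png

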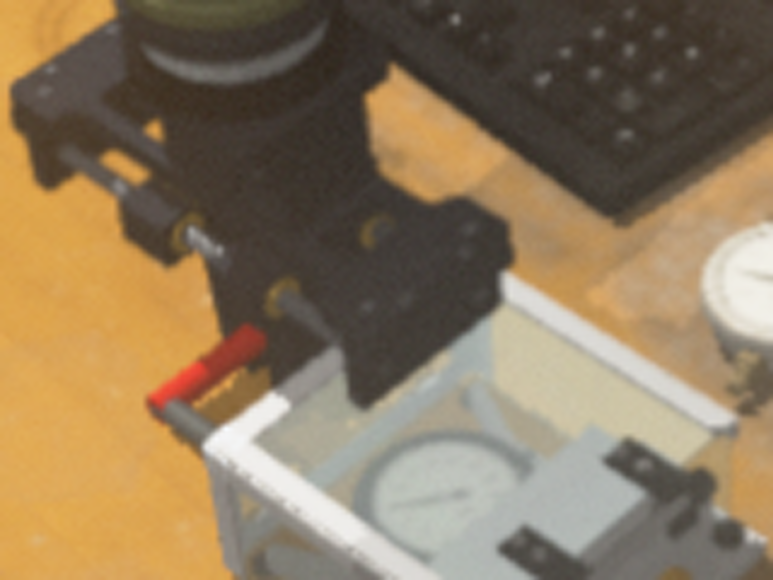

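send_rows(series=[{"dx": 0, "dy": 0, "dz": -2, "turn": 0, "grip": 0.27}, {"dx": 0, "dy": 0, "dz": 0, "turn": 0, "grip": 0.27}, {"dx": 0, "dy": 0, "dz": 0, "turn": 0, "grip": 0.27}, {"dx": 0, "dy": 0, "dz": 0, "turn": 0, "grip": 0.27}, {"dx": 0, "dy": 0, "dz": -5, "turn": 0, "grip": 0.27}, {"dx": 0, "dy": 0, "dz": -10, "turn": 0, "grip": 0.27}, {"dx": 0, "dy": 0, "dz": -15, "turn": 0, "grip": 0.27}, {"dx": 0, "dy": 0, "dz": -25, "turn": 0, "grip": 0.27}, {"dx": 0, "dy": 0, "dz": -40, "turn": 0, "grip": 0.27}, {"dx": 0, "dy": 20, "dz": -40, "turn": 0, "grip": 0.27}, {"dx": 0, "dy": 40, "dz": -40, "turn": 0, "grip": 0.27}, {"dx": 0, "dy": 40, "dz": 0, "turn": 0, "grip": 0.27}, {"dx": 0, "dy": 40, "dz": 0, "turn": 0, "grip": 0.27}, {"dx": 0, "dy": 40, "dz": 0, "turn": 0, "grip": 0.27}, {"dx": 0, "dy": 40, "dz": 0, "turn": 0, "grip": 0.27}, {"dx": 0, "dy": 0, "dz": 0, "turn": 0, "grip": 0.27}, {"dx": 0, "dy": 0, "dz": 0, "turn": 0, "grip": 0.27}])

```text
clock: 42.95
tool_pos: [0.482, 0.455, 0.1647]
eef_rot: [-0.045, 0.999, 0.0, -0.0]
contact_force: [-0.3, -0.2, -0.3]
opening: 0.272
```

```bash
python3 - <<'E'
from h import *
rel([.5,.24,.1])
for n in ('scene','top'):
    p=snapshot(n)
    q=dict(np.load(n+'.npz'))
    if n=='scene':
        for P,l in ((p,'now'),(q,'init')):
            img=P['img'].astype(int); r,g,b=[img[...,i] for i in range(3)]
            red=((r>110)&(r>2.2*g)&(r>2.2*b)&(g<80)); vs,us=np.nonzero(red[215:275,225:290]); print(l,'red px centre',us.mean()+225,vs.mean()+215,np.median(world(P,np.c_[us+225,vs+215])[:,2]))
    x,y,w,h=(180,180,240,180) if n=='scene' else (220,140,240,180)
    p['img']=cv2.resize(p['img'][y:y+h,x:x+w],(800,600),interpolation=cv2.INTER_CUBIC); save(p,n+'31.png')
E
```

```text
t 42.95 pos [0.482  0.455  0.1647] tilt -1.0 jawyaw 1.661 F [-0.3 -0.2 -0.3] op 0.272 q [-0.67  0.8  -0.3   1.48  0.27  0.91  0.61]
tool delta mm [   1.5 -215.8   64.6] turn None
now red px centre 254.0148514851485 237.13366336633663 0.05569799363443339
init red px centre 255.14619883040936 235.94152046783626 0.05600590041414054
```

View pics/scene31.png

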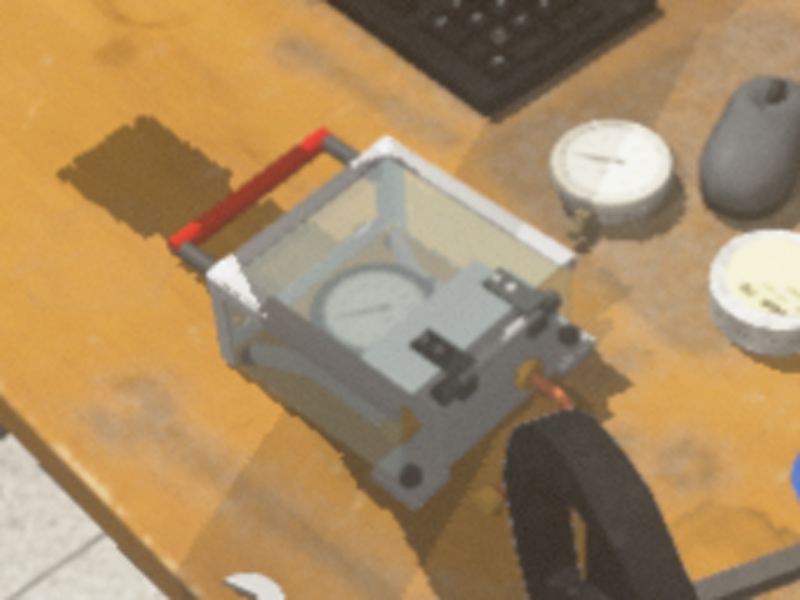

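View pics/top31.png

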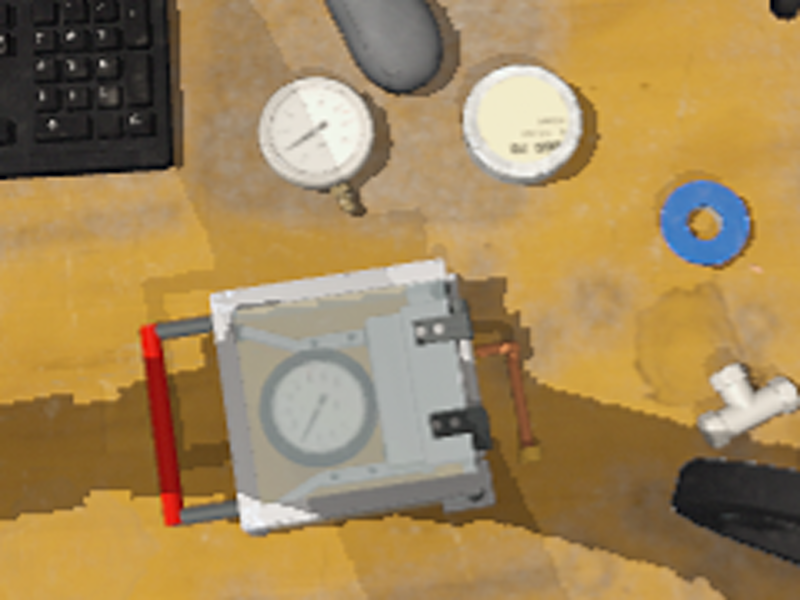

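The guard sits closed over the gauge, the bar is back at its starting pixels ((265–272, 239–296) in the top view), and the white gauge, tin and tape roll have not moved. I hand in.

```bash
python3 -c "
from plant import *
print(finish_job())"
```

```text
the job is handed in; nothing more can be done
None
```

The job is done and handed in at about 43 s of the 72 s allowed. No verdict is reported, so what follows rests on my own checks.

**What I did:**
- **Opening:** I gripped the red bar and swung the guard over to about 2.0 rad. It then settled fully open, at about 2.1 rad by the cameras.
- **Sliding:** I dragged the black gauge along the bench by its case and turned it about 0.32 rad in all to line it up with the dock. I then pushed it from behind until it stopped. It did not move further with the push at about 10 N.
- **Closing:** I lowered the guard by the bar at about 60 mm/s or less over the last part, until it bore on its stop. Then I let go and backed the arm away.

**Last checks:**
- **Guard:** The hood top is level, and the bar is back at its starting height and in its starting place in the top view.
- **Gauge:** It lies flat at the port block, and the turn of its needle puts the stem within a few hundredths of a radian of the dock line.
- **Bystanders:** The white gauge, tin and tape roll look unmoved in the pictures; I did not measure them.
- **Contact:** The wrist force was near zero after I let go.

**Disagreements:**
- The reported TCP height was 32 mm lower than the real fingertips. Both the depth images and touching the bench showed this, so I corrected for it throughout.
- The gauge stopped 5 to 7 mm beyond the seat I had worked out from the bar. The guide rails also looked up to 7 mm further in than that estimate, so I trusted the mechanical stop. I could not check the seat position on its own.
- While opening the guard, the bar pulled against my arc with up to about 20 N. I shifted the path inward to correct it.

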